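# Set the air supply's slotted adjuster and reset it

## Task

Take the flat screwdriver from its block, hold it square to the sloping panel of the air pressure switch box, turn it about its axis until its blade drops into the slot of the brass adjuster, and turn the adjuster clockwise with it until the black pointer stands within the green band. Then slide the yellow guard fully aside (to the right, away from the adjuster), press the red button it covered all the way down and let it come up again, leaving the guard aside. Finally put the screwdriver back upright in its block and leave the things round about where they stand.

Things in the scene. Friction and masses are not known exactly. Their poses are not given: they have to be found in the camera images.
- unit: grey control box fixed to the table; black 130 x 190 mm face sloping 35 degrees to the front. Origin on the table under the face's centre (82 mm up). x to the unit's back, y to the left of one who faces the panel, z up. Face normal (-0.574, 0, 0.819), up-slope (0.819, 0, 0.574) in these axes
- slot (a point): mid of the brass adjuster's slot at mouth level (12 mm above the face). z out of the face, x along the slot to the black pointer. Slot 4.8 wide, 5 deep, 21 mm long, inside a rim (21 mm inside, 5 mm higher) that turns with it; fixed bezel with the green band round it, 53 mm wide, 18 mm above the face. Head is sprung: sinks up to 5 mm along -z (1.2 N to start, 4.2 N at bottom, then rigid) and rises again
- adjuster (a joint): angle of the adjuster, rad, growing clockwise seen from outside (about -z of slot). 0: pointer to the left; 1.57: pointer straight up the slope, mid of the green band, which spans 1.40 to 1.74. Stays where left (friction 0.06 N m); stop at 2.7. Starts between 0.3 and 0.8
- guard_rib (a point): centre of the grip rib on the yellow sliding guard; x up the slope, y left along the face, z out of it. Rib 40 mm along x, 7 along y, 14 high above the guard's plate (point 6.5 mm above the plate's top). Plate 46 x 40 x 3 mm, its top 16 mm above the black face, between two rails of that height
- guard (a joint): how far the guard is slid to the right (-y of the unit), m: 0 covers the button, 0.046 is fully aside (stop). Friction about 1.5 N; it stays where it is left. It starts between 0 and 0.006
- button_top (a point): centre of the top of the red push button, 26 mm wide, 11 mm above the face, under the guard's plate when that is closed; z out of the face
- reset_button (a joint): how far the button is pressed in along the face's inward normal, m: 0 up, 0.006 fully down (spring, 1.2 N to start, 4.8 N at the bottom, then rigid)
- driver_grip (a point): centre of the flat screwdriver's teal handle, 110 mm from the blade's tip. z from blade to handle end, x along the blade's width. Handle 76 mm long (38 each way), 29 mm along x, 22 mm between two flat sides facing +y and -y: grip across y. Black flange, 38 mm wide, 36 to 44 mm below this point. 90 g, 149 mm long
- driver_tip (a point): middle of the blade's end edge, same axes. Blade 14 mm wide (x), 2.5 mm thick (y), 16 mm long, then a shank of 8 mm
- block_mouth (a point): centre of the mouth of the 22 mm hole through the wooden driver block (70 x 70 x 80 mm, fixed), at its top, z up. The screwdriver hangs in it upright, its flange on the top, the tip 66 mm below this point and driver_grip 44 mm above it; any yaw
- sander: blue orbital air sander, bystander, origin at its underside, z up
- spray_can: aerosol can, 67 mm diameter, 205 mm tall, bystander, origin at its underside, z up
- carton: small white carton 55 x 130 x 50 mm, bystander, origin at its underside
- sanding_pad: foam sanding block 62 x 115 x 31 mm, bystander
There are look-alikes about, which are no part of the job. What is meant by the part that bears block_mouth is not blue, and is the larger of those in its own colour. Of the things that look like the part that bears driver_grip, the smaller one is meant.

How it is judged:
By the outcome, as a careful person would: the job done as asked, in the order asked, and still so for the second after the job is handed in, with the robot touching nothing.
It also fails if it takes over 58 s, if anything falls off the work surface, if the arm or the gripper's body presses on something with over 40 N, if the wrist force passes 120 N, or if a joint passes its speed limit or range.

## Robot

A 6-joint arm with a two-finger parallel gripper is mounted at the origin on a cart in front of the work surface, level with it; the furniture and walls round the work are solid. World frame = base frame: x ahead of the robot, y to its left, z up, the work surface at z = 0. Lengths are in m, angles in degrees, forces in N, time in s.
With the tool pointing down it reaches from about 0.35 to 0.875 m from the base axis. Payload 4.2 kg.
Tool frame: the origin (TCP) lies midway between the tips of the shut fingers; the grasp point (between the pads) lies 19 mm behind it; z points along the fingers, y is the direction in which the jaws open and shut (so a half turn about z gives the same grasp; the last joint's range is limited). The gripper opens to 87 mm and grips with 3 to 60 N. Pads are 19 mm wide; open, the fingers measure 117 mm over their backs; the gripper's body (75 mm by 190 mm) begins 51 mm behind the grasp point.
Start: joints at [-54.626, 22.042, 0.453, 0, -68.411, -14.817], TCP at [0.219, -0.585, 0.223] pointing down, gripper open.
Joint ranges: [-179.83, 179.83], [-69.29, 118.12], [-61.27, 80.66], [-181.25, 117.63], [-171.15, -9.14], [-177.46, 177.46]. Speed limits (degrees/s): [159.86, 159.86, 180, 180, 180, 180].

## Interface

Orientations are given as a 3x3 rotation matrix whose columns are the frame's x, y, z axes.
In Python, from station import r gives the robot as it stands.
- The arm moves only by the tool play_rows, never from a script. Its argument "commands" is a list that holds one entry, the list of rows, each a list of 7 numbers: the shift along the world's x, y, z in m, then the turn, a rotation vector about the world's x, y, z in rad, then the closure, from 0 (fully open) to 1 (shut). A call has 1 to 5 rows; each row is the pose to reach, as a shift and turn from the pose commanded when the call began; what a row does not reach only later rows make up. A row lasts 1/10 s, in which the tool goes at most 50 mm and 8.59 degrees, less where a joint would pass 70% of its speed; a pose out of reach is approached as far as the arm can. A call with a gripper value outside its range is refused whole. The fingers move at their own pace and stop on an object; the grip force is fixed at half the most. Time passes only in rows, so rows that repeat a pose let the fingers close. It gives the time, the measured TCP pose, the force and the opening at its end, in the units of the state.
- r.sense(): the state, without advancing time (a new reading comes with each control period).
- r.capture(name): name is "side" or "top"; returns a dict with "image" (480x640x3 uint8, red, green, blue), "range_z" (480x640 float32, m along the optical axis (not along the pixel's ray), 0 where there is no reading), "intrinsics" (3x3 intrinsics, pixels), "extrinsics" (4x4, takes a point from camera to world coordinates). Camera axes: x right, y up, looking along -z (the intrinsics and any distortion apply to the point x, -y, -z); pixel columns grow to the right and rows downward; lengths in m; the calibration is good to about 2 mm. A picture is of the moment at which its call begins.
- r.finish_job(): hands the job in, once; it reports no verdict.
The state is a dict: "time_s": time; "joints": joint angles; "joint_velocities": joint speeds; "effort": joint torques, N m; "tcp_pos": TCP position; "ee_rot": TCP orientation; "wrist_force": force on the tool from outside, world axes, zero at the start; "moment": the same for the moment, N m; "gripper_width": opening from 0.0 (shut) to 1.0 (fully open).
Only numpy, scipy, OpenCV 4.12 (cv2) and the standard library are available. Lean on these libraries where they do the work, as an engineer would, in place of code of your own. Each camera call takes 0.05 s, during which the arm holds its last target. There are 200 camera calls.

## Working session

There is one attempt and no reset: what is moved stays moved. The work goes in short steps, Python scripts to look and compute and a tool call to move; the robot and the scene stay as the last step left them, time stands still between calls to the robot, and variables do not carry over. Pictures are saved under pics/ and viewed, about 8 in all and at most 12, crops included, and the job is handed in when it is done.

Besides the shell and the picture viewer there is one more tool, called after "Emit:" as a command line: name --argument value ..., lists and objects as JSON in quotes. play_rows: Moves the arm, as the interface text tells. Its arguments: {"type":"object","properties":{"commands":{"type":"array","items":{"type":"array","items":{"type":"array","items":{"type":"number"}}}}},"required":["commands"]}

```bash
ls; mkdir -p pics
cat > h.py <<'E'
import numpy as np, cv2, pickle
from station import r
def cap(n,tag):
    c=r.capture(n); cv2.imwrite(f'pics/{tag}.png',c['image'][:,:,::-1]); pickle.dump(c,open(f'{tag}.pkl','wb')); return c
def load(tag): return pickle.load(open(f'{tag}.pkl','rb'))
def pt(c,u,v,d=None):
    K=np.array(c['intrinsics']);E=np.array(c['extrinsics'])
    if d is None:
        w=c['range_z'][int(v)-1:int(v)+2,int(u)-1:int(u)+2]; w=w[w>0]; d=np.median(w) if len(w) else 0
    p=np.array([(u-K[0,2])/K[0,0]*d,-(v-K[1,2])/K[1,1]*d,-d,1]); return (E@p)[:3]
def ray(c,u,v,z):  # intersect with height z
    a=pt(c,u,v,1.);o=np.array(c['extrinsics'])[:3,3];return o+(a-o)*(z-o[2])/(a[2]-o[2])
def proj(c,P):
    K=np.array(c['intrinsics']);E=np.array(c['extrinsics'])
    q=np.linalg.inv(E)@np.r_[P,1]; return K[0,0]*q[0]/-q[2]+K[0,2], K[1,2]-K[1,1]*q[1]/-q[2]
E
python3 - <<'E'
from h import *
for n in('side','top'):
    c=cap(n,n+'0'); print(n,c['intrinsics'],np.round(c['extrinsics'],3),c.keys())
print(r.sense())
E
```

```text
pics
side [[514.25424046   0.         319.11842933]
 [  0.         514.25424046 236.19005892]
 [  0.           0.           1.        ]] [[ 0.836 -0.423  0.349  1.043]
 [ 0.549  0.629 -0.55  -0.79 ]
 [ 0.013  0.652  0.758  1.217]
 [ 0.     0.     0.     1.   ]] dict_keys(['image', 'range_z', 'intrinsics', 'extrinsics'])
top [[494.40901301   0.         313.03625443]
 [  0.         494.40901301 249.39576691]
 [  0.           0.           1.        ]] [[-0.292  0.875 -0.387 -0.025]
 [-0.956 -0.267  0.118  0.166]
 [-0.     0.404  0.915  1.396]
 [ 0.     0.     0.     1.   ]] dict_keys(['image', 'range_z', 'intrinsics', 'extrinsics'])
{'time_s': 0.1, 'joints': array([-5.46264598e+01,  2.20858883e+01,  3.90020710e-01, -2.62141508e-02,
       -6.84114684e+01, -1.48177941e+01]), 'joint_velocities': array([-0.04917413, -0.10877238,  0.23111127,  0.03615286,  0.04231753,
       -0.02754572]), 'effort': array([ 1.09228470e-04, -3.91688633e+01,  1.87934607e+01,  4.23194960e+00,
        1.34689256e-02, -7.23866970e-05]), 'tcp_pos': array([ 0.21930157, -0.58470259,  0.22158807]), 'ee_rot': array([[-9.36390220e-01, -3.50959845e-01, -7.37587880e-04],
       [-3.50960613e-01,  9.36388542e-01,  1.77378715e-03],
       [ 6.81407754e-05,  1.91982124e-03, -9.99998155e-01]]), 'wrist_force': array([ 0.19836404, -0.34924263, -0.28771571]), 'moment': array([-0.01062978, -0.02348696, -0.00748885]), 'gripper_width': 0.9977333417907212}
```

View pics/top0.png

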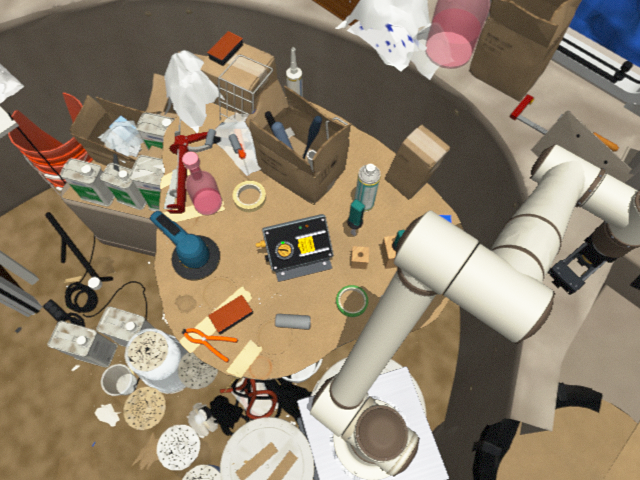

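View pics/side0.png

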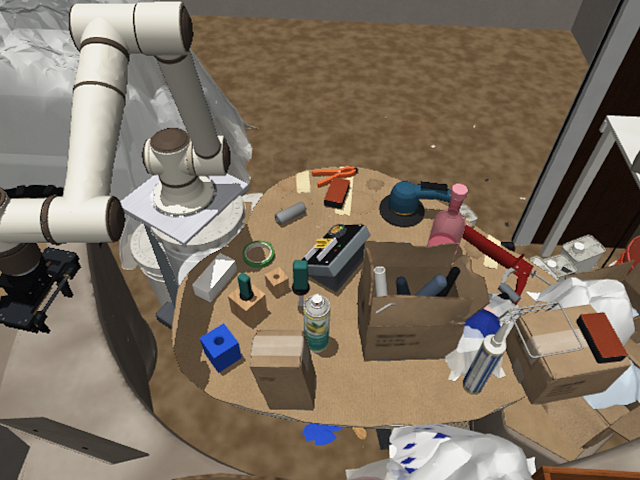

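The side view shows three blocks: wooden (248,305), small wooden (277,282) and blue (221,347). The large wooden one fits the block description. There are two teal handles, at (246,288) and (301,275), and the smaller should be meant. I'll confirm both in a crop.

Run:
```python
from h import *
c=load('side0')
im=c['image'][:,:,::-1]
a=cv2.resize(im[210:360,190:390],None,fx=4,fy=4,interpolation=cv2.INTER_CUBIC)
cv2.imwrite('pics/crop1.png',a)
for n,u,v in[('hA top',244,279),('hA bot',247,297),('hB top',301,264),('hB',302,285),('blk',233,300),('small',277,275),('can',317,300)]:
    print(n,pt(c,u,v).round(3))
# face plane fit from top camera
t=load('top0')
for n,u,v in[('f1',275,233),('f2',322,222),('f3',328,258),('f4',281,272),('btn',308,245),('adj',285,250)]:
    print(n,pt(t,u,v).round(3))
b=cv2.resize(t['image'][200:290,245:345,::-1],None,fx=6,fy=6,interpolation=cv2.INTER_CUBIC)
cv2.imwrite('pics/crop2.png',b)
```

```text
hA top [ 0.477 -0.247  0.159]
hA bot [ 0.483 -0.252  0.089]
hB top [ 0.583 -0.147  0.19 ]
hB [ 0.592 -0.157  0.118]
blk [ 0.451 -0.274  0.076]
small [ 0.487 -0.129  0.051]
can [ 0.681 -0.222  0.203]
f1 [0.602 0.09  0.107]
f2 [ 0.595 -0.05   0.11 ]
f3 [ 0.514 -0.046  0.026]
f4 [0.52  0.101 0.006]
btn [0.539 0.009 0.103]
adj [0.551 0.075 0.085]
```

View pics/crop1.png

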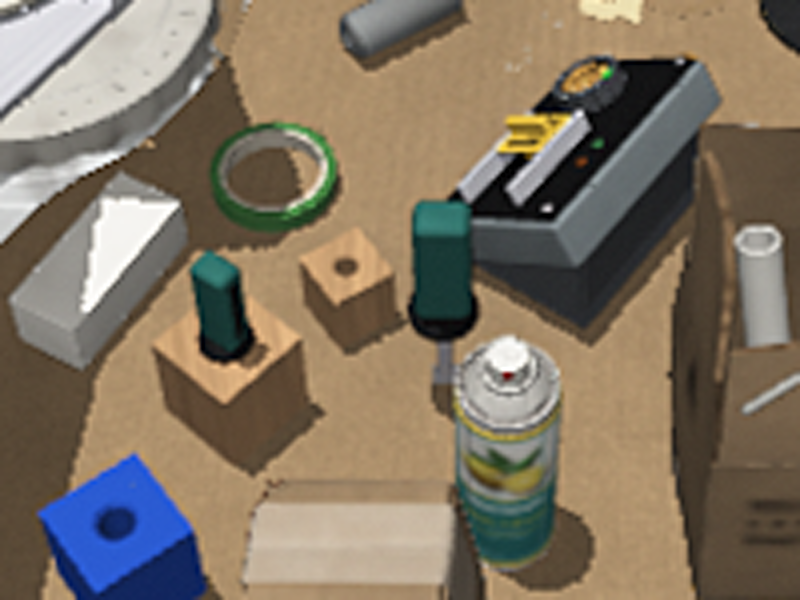

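View pics/crop2.png

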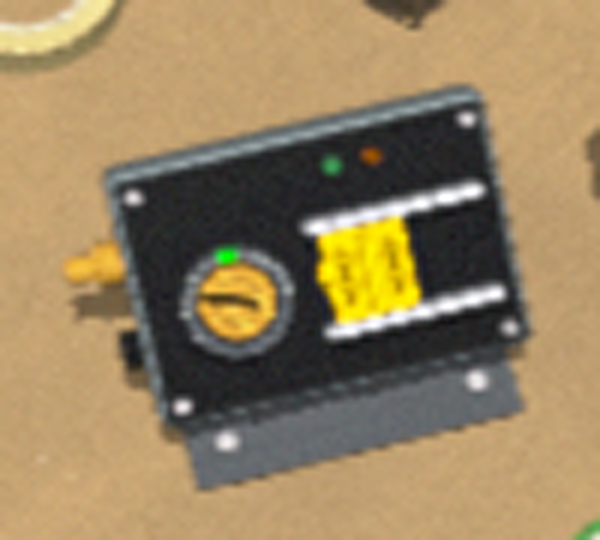

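The driver meant is the smaller teal one (side 246,288), which hangs in the large wooden block (248,305). The larger teal one (301,275) stands free, and the other blocks are either blue or smaller. The pointer is to the left at top (279,249), and the green band is up-slope. Next I'll fit the poses.

```bash
cat > fit.py <<'E'
from h import *
from scipy.optimize import least_squares
t=load('top0'); s=load('side0')
def blob(c,u,v,rad=3):
    g=c['image'].min(2).astype(float); y,x=np.mgrid[int(v)-rad:int(v)+rad+1,int(u)-rad:int(u)+rad+1]
    w=g[y,x]-np.percentile(g[y,x],40); w[w<20]=0
    return (x*w).sum()/w.sum(),(y*w).sum()/w.sum()
sc=[(133,197),(467,118),(183,405),(510,327)]
T=[blob(t,245+u/6-.4,200+v/6-.4) for u,v in sc]
S=[blob(s,190+683/4,210+62/4),blob(s,190+547/4,210+207/4)]
print(np.round(T,1),np.round(S,1))
def fr(x,y,yaw):
    c,q=np.cos(yaw),np.sin(yaw);Z=np.array([[c,-q,0],[q,c,0],[0,0,1]])
    return Z@np.array([[.8192,0,-.5736],[0,1,0],[.5736,0,.8192]]),np.array([x,y,.082])
def f(p):
    R,o=fr(*p[:3]); a,b=p[3:5]; L=[R@np.array(k)+o for k in[(a,b,.001),(a,-b,.001),(-a,b,.001),(-a,-b,.001)]]
    e=[]
    for P,m in zip(L,T): e+=list(np.subtract(proj(t,P),m))
    for P,m in zip(L,S): e+=list(np.subtract(proj(s,P),m))
    return e
if __name__=='__main__':
    q=least_squares(f,[.56,.02,0.1,.055,.08]); print(q.x,np.round(q.fun,1)); R,o=fr(*q.x[:3])
    np.save('unit.npy',q.x[:3])
    def onface(c,u,v,h):
        a=pt(c,u,v,1.);C=np.array(c['extrinsics'])[:3,3];d=a-C;n=R[:,2];P=C+d*(n@(o+n*h-C))/(n@d);return R.T@(P-o)
    for n,u,v,h in[('bezel',238,302,.018),('green',227,256,.018),('gTL',318,233,.016),('gTR',408,215,.016),('gBR',420,308,.016),('gBL',336,322,.016)]:
        print(n,onface(t,245+u/6-.4,200+v/6-.4,h).round(4))
    print('bezel side',onface(s,190+590/4,210+82/4,.018).round(4))
    # depth-plane check
    for c in(t,s):
        v,u=np.mgrid[0:480,0:640];E=np.array(c['extrinsics']);K=np.array(c['intrinsics']);d=c['range_z']
        P=np.stack([(u-K[0,2])/K[0,0]*d,-(v-K[1,2])/K[1,1]*d,-d,np.ones_like(d)],-1)@E.T;P=P[...,:3]
        L=(P-o)@R; m=(abs(L[...,0])<.06)&(abs(L[...,1])<.085)&(abs(L[...,2])<.01)&(d>0)
        print('face h med',np.median(L[m][:,2]),m.sum())
        im=c['image'].astype(int)
        teal=(im[...,1]>im[...,0]+20)&(P[...,2]>.1)&(np.hypot(P[...,0]-.478,P[...,1]+.25)<.05)&(d>0)
        if teal.sum()>10:
            print('teal',teal.sum(),P[teal].min(0),P[teal].max(0)); top=teal&(P[...,2]>.157)
            print('top',top.sum(),P[top].mean(0),cv2.minAreaRect((P[top][:,:2]*1000).astype(np.float32)))
            print(P[top].round(3)[:30].tolist())
        bl=(abs(P[...,2]-.08)<.004)&(np.hypot(P[...,0]-.475,P[...,1]+.25)<.06)&(im[...,0]>im[...,2]+20)&(d>0)
        print('blk',bl.sum(),P[bl].mean(0) if bl.any() else '',cv2.minAreaRect((P[bl][:,:2]*1000).astype(np.float32)) if bl.any() else '')
E
python3 fit.py
```

```text
[[265.4 231.7]
 [322.3 217.9]
 [274.5 267.4]
 [330.2 254.3]] [[360.5 224.4]
 [326.7 261.8]]
[ 0.56293447  0.03171139 -0.03762739  0.05477486  0.08481817] [ 0.3 -0.1  0.2  0.3 -0.2  0.3 -0.1 -0.2  0.1  0.   0.3  0.2]
bezel [-0.0068  0.0454  0.018 ]
green [0.0163 0.0455 0.018 ]
gTL [0.0165 0.0003 0.016 ]
gTR [ 0.0148 -0.044   0.016 ]
gBR [-0.0312 -0.0401  0.016 ]
gBL [-0.0281  0.0013  0.016 ]
bezel side [0.0107 0.0346 0.018 ]
face h med 0.000917280470291365 1770
teal 56 [ 0.46406681 -0.2502521   0.10229844] [ 0.48417255 -0.23223091  0.16694823]
top 29 [ 0.47527149 -0.24056299  0.16278842] ((475.9067077636719, -239.1420135498047), (14.448705673217773, 19.14212417602539), 39.853206634521484)
[[0.484, -0.243, 0.158], [0.482, -0.244, 0.161], [0.481, -0.246, 0.163], [0.479, -0.248, 0.164], [0.477, -0.25, 0.167], [0.482, -0.236, 0.159], [0.481, -0.238, 0.161], [0.478, -0.239, 0.167], [0.478, -0.242, 0.164], [0.477, -0.245, 0.164], [0.479, -0.249, 0.159], [0.476, -0.25, 0.164], [0.48, -0.235, 0.158], [0.475, -0.238, 0.166], [0.477, -0.243, 0.159], [0.475, -0.244, 0.164], [0.474, -0.247, 0.163
[... 855 characters left out ...]
, -0.237, 0.161], [0.47, -0.238, 0.164], [0.469, -0.233, 0.158], [0.46, -0.245, 0.16], [0.462, -0.244, 0.16], [0.466, -0.245, 0.165], [0.469, -0.244, 0.166], [0.468, -0.24, 0.161], [0.472, -0.24, 0.165], [0.473, -0.237, 0.161], [0.474, -0.235, 0.161], [0.458, -0.248, 0.158], [0.464, -0.25, 0.165], [0.467, -0.249, 0.166], [0.465, -0.244, 0.16], [0.47, -0.245, 0.164], [0.471, -0.243, 0.163], [0.472, -0.241, 0.161], [0.473, -0.238, 0.157], [0.477, -0.238, 0.161], [0.48, -0.238, 0.164], [0.48, -0.235, 0.16], [0.461, -0.251, 0.161], [0.464, -0.251, 0.162]]
blk 348 [ 0.47888738 -0.25035723  0.07898849] ((472.4043273925781, -243.97314453125), (71.63428497314453, 73.056884765625), 80.73860168457031)
```

Run:
```python
from fit import *
R,o=fr(*np.load('unit.npy'))
outs=[]
for c,(x0,y0,x1,y1),k in((s,(215,205,375,305),5),(t,(250,205,340,285),5)):
    im=cv2.resize(c['image'][y0:y1,x0:x1,::-1],None,fx=k,fy=k,interpolation=cv2.INTER_CUBIC)
    def M(P): u,v=proj(c,P); return (int((u-x0+.5)*k),int((v-y0+.5)*k))
    def poly(L,col): cv2.polylines(im,[np.array([M(P) for P in L])],True,col,1)
    poly([R@np.array([a,b,0])+o for a,b in[(.065,.095),(.065,-.095),(-.065,-.095),(-.065,.095)]],(255,0,255))
    an=np.linspace(0,6.28,30)
    poly([R@np.array([-.007+.0265*np.cos(q),.0454+.0265*np.sin(q),.018])+o for q in an],(255,0,255))
    poly([R@np.array([a,b,.016])+o for a,b in[(.016,0),(.016,-.04),(-.03,-.04),(-.03,0)]],(255,0,0))
    w=np.radians(-9.4);X=np.array([np.cos(w),np.sin(w),0]);Y=np.array([-X[1],X[0],0]);B=np.array([.4727,-.244,0])
    poly([B+a*X+b*Y+[0,0,.08] for a,b in[(.035,.035),(.035,-.035),(-.035,-.035),(-.035,.035)]],(255,0,0))
    poly([B+a*X+b*Y+[0,0,.162] for a,b in[(.0145,.011),(.0145,-.011),(-.0145,-.011),(-.0145,.011)]],(0,0,255))
    outs.append(im)
cv2.imwrite('pics/ov.png',cv2.copyMakeBorder(outs[0],0,0,0,0,0)) 
cv2.imwrite('pics/ov2.png',outs[1])
```

```text
[[265.4 231.7]
 [322.3 217.9]
 [274.5 267.4]
 [330.2 254.3]] [[360.5 224.4]
 [326.7 261.8]]
```

View pics/ov.png

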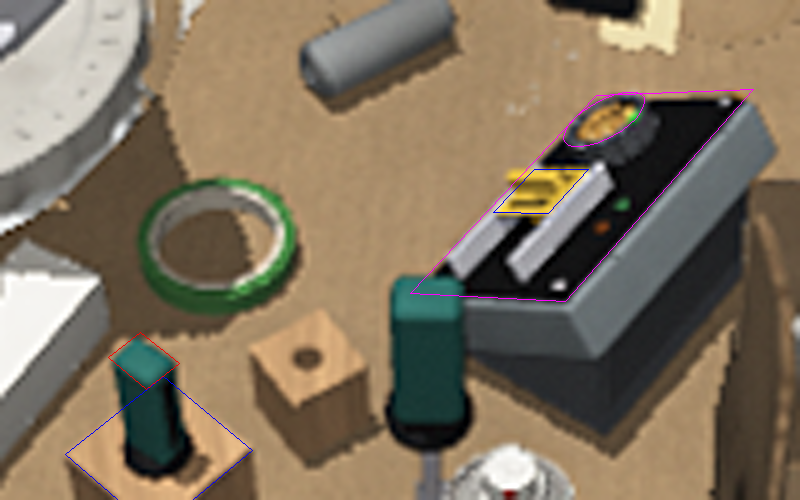

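The overlay fits well: bezel at side (605,120), guard at (540,190), block mouth and handle top at (145,360). Moving over the driver.

Emit:
play_rows --commands '[[[0.05,0.066,0.02,0,0,-0.1,0],[0.08,0.107,0.02,0,0,-0.2,0],[0.11,0.147,0.02,0,0,-0.3,0],[0.14,0.188,0.02,0,0,-0.4,0],[0.17,0.228,0.02,0,0,-0.523,0]]]'

```text
time_s: 0.6
tcp_pos: [0.3686, -0.3843, 0.2421]
ee_rot: [[-0.986, 0.168, -0.0], [0.168, 0.986, 0.0], [0.0, 0.0, -1.0]]
wrist_force: [1.1, -0.7, -0.2]
gripper_width: 1.001
```

```bash
cat > st.py <<'E'
from h import *
q=r.sense();np.set_printoptions(suppress=True,precision=4)
print(q['time_s'],q['tcp_pos'],'J',q['joints'].round(1),'F',q['wrist_force'].round(1),'w',q['gripper_width'],'\n',q['ee_rot'])
E
python3 st.py
```

```text
0.6 [ 0.3686 -0.3843  0.2421] J [-28.7  12.2 -10.7  -0.  -67.1 -71. ] F [ 1.1 -0.7 -0.2] w 1.0007490729728186 
 [[-0.9857  0.1684 -0.0002]
 [ 0.1684  0.9857  0.0003]
 [ 0.0002  0.0003 -1.    ]]
```

Emit:
play_rows --commands '[[[0.104,0.1403,0,0,0,0,0],[0.104,0.1403,0,0,0,0,0],[0.104,0.1403,0,0,0,0,0],[0.104,0.1403,0,0,0,0,0],[0.104,0.1403,-0.03,0,0,0,0]]]'

```text
time_s: 1.1
tcp_pos: [0.4764, -0.2441, 0.2155]
ee_rot: [[-0.987, 0.158, 0.009], [0.158, 0.987, -0.003], [-0.009, -0.001, -1.0]]
wrist_force: [-0.1, -0.9, -0.5]
gripper_width: 1.0
```

Emit:
play_rows --commands '[[[0,0,-0.04,0,0,0,0],[0,0,-0.08,0,0,0,0],[0,0,-0.106,0,0,0,0],[0,0,-0.106,0,0,0,0.3],[0,0,-0.106,0,0,0,0.5]]]'

```text
time_s: 1.6
tcp_pos: [0.4722, -0.246, 0.1066]
ee_rot: [[-0.987, 0.163, -0.0], [0.163, 0.987, -0.0], [0.0, -0.001, -1.0]]
wrist_force: [0.5, -0.9, 0.8]
gripper_width: 0.892
```

Emit:
play_rows --commands '[[[0,0,0,0,0,0,1],[0,0,0,0,0,0,1],[0,0,0,0,0,0,1],[0,0,0,0,0,0,1],[0,0,0,0,0,0,1]]]'

```text
time_s: 2.1
tcp_pos: [0.4721, -0.2458, 0.1068]
ee_rot: [[-0.987, 0.163, 0.001], [0.163, 0.987, -0.0], [-0.001, -0.0, -1.0]]
wrist_force: [-0.2, -0.5, 0.3]
gripper_width: 0.449
```

```bash
python3 st.py
python3 - <<'E'
from h import *
c=cap('side','side1'); cv2.imwrite('pics/c3.png',cv2.resize(c['image'][200:350,170:370,::-1],None,fx=4,fy=4,interpolation=cv2.INTER_CUBIC))
E
```

```text
2.1 [ 0.4721 -0.2458  0.1068] J [-10.   19.8 -21.6   0.  -48.5 -89.4] F [-0.2 -0.5  0.3] w 0.4486155123058086 
 [[-0.9866  0.1634  0.0009]
 [ 0.1634  0.9866 -0.0002]
 [-0.0009 -0.     -1.    ]]
```

View pics/c3.png

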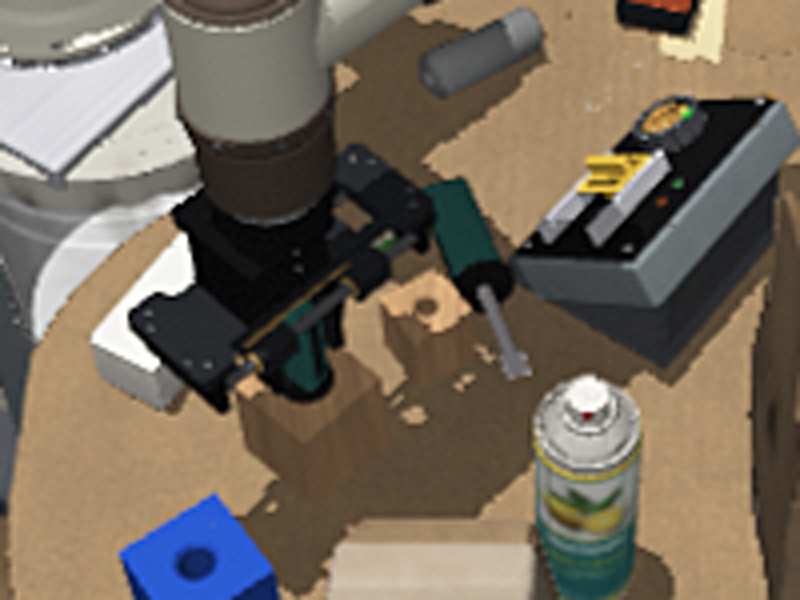

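The larger teal driver (the look-alike) now looks tilted, with its handle at (465,215) in the crop. I'll check where it is before going on.

Run:
```python
from h import *
for k in('side0','side1'):
    c=load(k); im=c['image'].astype(int)
    v,u=np.mgrid[200:350,170:370]
    for v0,u0 in ([(264,301),(285,302),(303,301)] if k=='side0' else [(247,283),(260,288),(269,291),(280,295),(291,299)]):
        print(k,u0,v0,pt(c,u0,v0).round(3))
```

```text
side0 301 264 [ 0.583 -0.147  0.19 ]
side0 302 285 [ 0.592 -0.157  0.118]
side0 301 303 [ 0.584 -0.151  0.018]
side1 283 247 [ 0.431 -0.024  0.03 ]
side1 288 260 [ 0.474 -0.058  0.034]
side1 291 269 [ 0.502 -0.082  0.037]
side1 295 280 [ 0.53  -0.103  0.029]
side1 299 291 [ 0.562 -0.13   0.033]
```

The larger look-alike has toppled and lies flat at about z 0.03, from (0.58,-0.15) to (0.43,-0.02). The arm was nowhere near it, and no wrist force showed. I'll stay clear of it. The fingers are still closing.

Emit:
play_rows --commands '[[[0,0,0,0,0,0,1],[0,0,0,0,0,0,1],[0,0,0,0,0,0,1],[0,0,0,0,0,0,1],[0,0,0.01,0,0,0,1]]]'

```text
time_s: 2.65
tcp_pos: [0.4706, -0.2454, 0.1152]
ee_rot: [[-0.986, 0.164, -0.004], [0.164, 0.986, 0.001], [0.004, 0.001, -1.0]]
wrist_force: [-0.9, -0.2, -1.6]
gripper_width: 0.249
```

```bash
python3 st.py
```

```text
2.65 [ 0.4706 -0.2454  0.1152] J [-10.   19.2 -21.1  -0.  -50.  -89.4] F [-0.9 -0.2 -1.6] w 0.2487360369073405 
 [[-0.9865  0.1639 -0.0039]
 [ 0.1639  0.9865  0.0012]
 [ 0.004   0.0005 -1.    ]]
```

```bash
cat > tgt.py <<'E'
from fit import *
from scipy.spatial.transform import Rotation as Ro
R,o=fr(*np.load('unit.npy'))
def pose(a,x,y,h,L=.0928):
    tx=-(np.cos(a)*R[:,1]+np.sin(a)*R[:,0]); tz=-R[:,2]; M=np.stack([tx,np.cross(tz,tx),tz],1)
    return o+R@np.array([x,y,h])+R[:,2]*L, M
def go(p,M,p0=None,M0=None):
    q=r.sense(); p0=q['tcp_pos'] if p0 is None else p0; M0=q['ee_rot'] if M0 is None else M0
    print('shift',(p-p0).round(4),'rot',Ro.from_matrix(M@M0.T).as_rotvec().round(4))
E
python3 - <<'E'
from tgt import *
np.set_printoptions(suppress=True,precision=4)
def onface(c,u,v,h):
    a=pt(c,u,v,1.);C=np.array(c['extrinsics'])[:3,3];d=a-C;n=R[:,2];P=C+d*(n@(o+n*h-C))/(n@d);return R.T@(P-o)
A=onface(t,245+200/6,200+298/6,.012);B=onface(t,245+260/6,200+303/6,.012);d=A-B;print(A,B,'a',np.arctan2(d[0],d[1]))
p,M=pose(.45,-.0068,.0454,.042);print(p,M);go(p,M)
E
```

```text
[[265.4 231.7]
 [322.3 217.9]
 [274.5 267.4]
 [330.2 254.3]] [[360.5 224.4]
 [326.7 261.8]]
[-0.0031  0.0616  0.012 ] [-0.0124  0.034   0.012 ] a 0.32472252037796656
[0.4818 0.0802 0.1885] [[-0.3899 -0.7208  0.5732]
 [-0.8864  0.4625 -0.0216]
 [-0.2495 -0.5165 -0.8192]]
shift [0.0112 0.3256 0.0734] rot [-0.3988 -0.5179  1.2074]
```

Emit:
play_rows --commands '[[[0,0,0.05,0,0,0,1],[0,0,0.09,0,0,0,1],[0,0,0.13,0,0,0,1],[0,0.02,0.16,0,0,0,1],[0,0.05,0.18,0,0,0,1]]]'

```text
time_s: 3.15
tcp_pos: [0.4722, -0.1963, 0.2995]
ee_rot: [[-0.986, 0.166, 0.004], [0.166, 0.986, -0.001], [-0.004, -0.0, -1.0]]
wrist_force: [1.1, 0.7, -0.6]
gripper_width: 0.246
```

```bash
python3 st.py
python3 - <<'E'
from tgt import *
go(*pose(.45,-.0068,.0454,.042))
E
```

```text
3.15 [ 0.4722 -0.1963  0.2995] J [ -4.3   8.   -7.7   0.  -74.1 -95.2] F [ 1.1  0.7 -0.6] w 0.24602181450702956 
 [[-0.9861  0.1659  0.0038]
 [ 0.1658  0.9862 -0.0011]
 [-0.0039 -0.0004 -1.    ]]
[[265.4 231.7]
 [322.3 217.9]
 [274.5 267.4]
 [330.2 254.3]] [[360.5 224.4]
 [326.7 261.8]]
shift [ 0.0096  0.2765 -0.111 ] rot [-0.402  -0.5096  1.2078]
```

Emit:
play_rows --commands '[[[0.002,0.04,0,-0.04,-0.05,0.12,1],[0.004,0.08,0,-0.08,-0.1,0.24,1],[0.005,0.12,0,-0.12,-0.15,0.36,1],[0.005,0.16,0,-0.16,-0.2,0.48,1],[0.005,0.2,0,-0.2,-0.25,0.6,1]]]'

```text
time_s: 3.65
tcp_pos: [0.4764, 0.0057, 0.2972]
ee_rot: [[-0.87, -0.397, 0.292], [-0.443, 0.889, -0.112], [-0.216, -0.227, -0.95]]
wrist_force: [-0.4, -0.5, -1.0]
gripper_width: 0.25
```

```bash
python3 st.py
python3 - <<'E'
from tgt import *
go(*pose(.15,-.0068,.0454,.042))
E
```

```text
3.65 [0.4764 0.0057 0.2972] J [  29.    -4.5  -29.5   17.2  -54.3 -102.3] F [-0.4 -0.5 -1. ] w 0.2496993562546719 
 [[-0.87   -0.397   0.2924]
 [-0.4435  0.8893 -0.1121]
 [-0.2155 -0.2272 -0.9497]]
[[265.4 231.7]
 [322.3 217.9]
 [274.5 267.4]
 [330.2 254.3]] [[360.5 224.4]
 [326.7 261.8]]
shift [ 0.0054  0.0745 -0.1086] rot [-0.3315 -0.227   0.8704]
```

Emit:
play_rows --commands '[[[0.002,0.03,-0.01,-0.047,-0.032,0.124,1],[0.004,0.06,-0.03,-0.095,-0.065,0.249,1],[0.005,0.0745,-0.06,-0.142,-0.097,0.373,1],[0.005,0.0745,-0.09,-0.19,-0.13,0.497,1],[0.005,0.0745,-0.1,-0.237,-0.162,0.62,1]]]'

```text
time_s: 4.15
tcp_pos: [0.4807, 0.0784, 0.1958]
ee_rot: [[-0.423, -0.757, 0.497], [-0.892, 0.443, -0.085], [-0.156, -0.48, -0.863]]
wrist_force: [1.9, -1.0, 0.3]
gripper_width: 0.253
```

```bash
python3 st.py
python3 - <<'E'
from tgt import *
go(*pose(.15,-.0068,.0454,.042))
E
```

```text
4.15 [0.4807 0.0784 0.1958] J [  30.7   -2.2  -57.    60.9  -22.  -113.3] F [ 1.9 -1.   0.3] w 0.25306770434154396 
 [[-0.4235 -0.7571  0.4974]
 [-0.8924  0.443  -0.0854]
 [-0.1558 -0.4801 -0.8633]]
[[265.4 231.7]
 [322.3 217.9]
 [274.5 267.4]
 [330.2 254.3]] [[360.5 224.4]
 [326.7 261.8]]
shift [ 0.0011  0.0018 -0.0073] rot [-0.0966 -0.0722  0.27  ]
```

Emit:
play_rows --commands '[[[0.001,0.001,-0.003,-0.04,-0.03,0.11,1],[0.001,0.002,-0.007,-0.08,-0.06,0.22,1],[0.001,0.002,-0.007,-0.0966,-0.0722,0.27,1],[0.001,0.002,-0.007,-0.0966,-0.0722,0.27,1],[0.001,0.002,-0.007,-0.0966,-0.0722,0.27,1]]]'

```text
time_s: 4.65
tcp_pos: [0.4851, 0.0824, 0.2018]
ee_rot: [[-0.176, -0.805, 0.567], [-0.981, 0.193, -0.029], [-0.086, -0.561, -0.823]]
wrist_force: [-0.2, 0.2, -0.8]
gripper_width: 0.252
```

```bash
python3 st.py
python3 - <<'E'
from tgt import *
go(*pose(.15,-.0068,.0454,.042))
q=r.sense();tip=q['tcp_pos']+q['ee_rot']@[0,0,.0928];tx=q['ee_rot'][:,0]
print('tip local',R.T@(tip-o))
outs=[]
for n,w,k in(('side',60,8),('top',60,8)):
    c=cap(n,n+'2');S=o+R@np.array([-.0068,.0454,.012]);u,v=proj(c,S);x0,y0=int(u)-30,int(v)-35
    im=cv2.resize(c['image'][y0:y0+56,x0:x0+50,::-1],None,fx=8,fy=8,interpolation=cv2.INTER_CUBIC)
    def M(P): u,v=proj(c,P); return (int((u-x0+.5)*8),int((v-y0+.5)*8))
    cv2.line(im,M(tip+.007*tx),M(tip-.007*tx),(255,0,255),1)
    cv2.line(im,M(tip),M(tip-R[:,2]*.03),(255,0,255),1)
    outs.append(im)
cv2.imwrite('pics/hov.png',np.hstack(outs))
E
```

```text
4.65 [0.4851 0.0824 0.2018] J [  13.3   -3.7  -61.2   96.1   -9.2 -118.5] F [-0.2  0.2 -0.8] w 0.25179830934213293 
 [[-0.1755 -0.8047  0.5671]
 [-0.9807  0.1933 -0.0293]
 [-0.0861 -0.5613 -0.8231]]
[[265.4 231.7]
 [322.3 217.9]
 [274.5 267.4]
 [330.2 254.3]] [[360.5 224.4]
 [326.7 261.8]]
shift [-0.0033 -0.0022 -0.0133] rot [-0.0015 -0.0069  0.0157]
tip local [0.00280578 0.04700464 0.05103334]
```

View pics/hov.png

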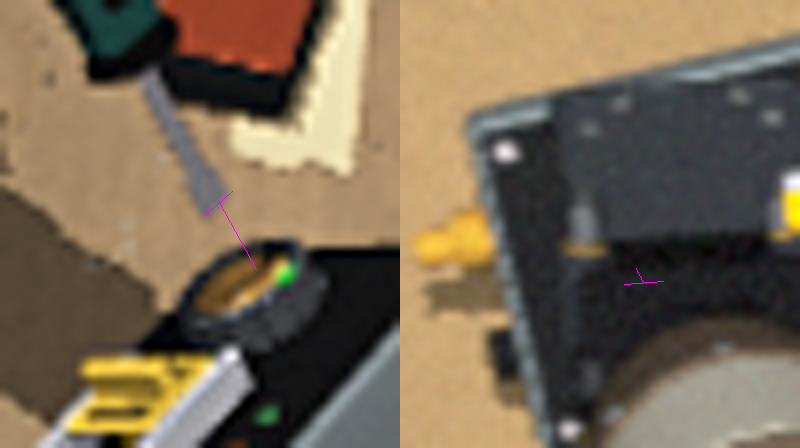

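Joints 3 and 5 hit their limits, so the pose is off target. I'll fit a kinematic model from the recorded states to find good configurations.

```bash
cat > kin.py <<'E'
import numpy as np
from scipy.spatial.transform import Rotation as Ro
from scipy.optimize import least_squares
D=[([-54.626,22.086,.39,-.026,-68.411,-14.818],[.2193,-.5847,.2216],[[-.9364,-.35096,-.0007],[-.35096,.9364,.0018],[.0001,.0019,-1]]),
([-28.7,12.2,-10.7,0,-67.1,-71],[.3686,-.3843,.2421],[[-.9857,.1684,-.0002],[.1684,.9857,.0003],[.0002,.0003,-1]]),
([-10,19.8,-21.6,0,-48.5,-89.4],[.4721,-.2458,.1068],None),
([-10,19.2,-21.1,0,-50,-89.4],[.4706,-.2454,.1152],None),
([-4.3,8,-7.7,0,-74.1,-95.2],[.4722,-.1963,.2995],None),
([29,-4.5,-29.5,17.2,-54.3,-102.3],[.4764,.0057,.2972],[[-.87,-.397,.2924],[-.4435,.8893,-.1121],[-.2155,-.2272,-.9497]]),
([30.7,-2.2,-57,60.9,-22,-113.3],[.4807,.0784,.1958],[[-.4235,-.7571,.4974],[-.8924,.443,-.0854],[-.1558,-.4801,-.8633]]),
([13.3,-3.7,-61.2,96.1,-9.2,-118.5],[.4851,.0824,.2018],[[-.1755,-.8047,.5671],[-.9807,.1933,-.0293],[-.0861,-.5613,-.8231]])]
def Rs(q,s4,s6):
    A=[Ro.from_euler('z',q[0],degrees=True),Ro.from_euler('y',q[1],degrees=True),Ro.from_euler('y',-q[2],degrees=True),Ro.from_euler('x',s4*q[3],degrees=True),Ro.from_euler('y',-q[4],degrees=True),Ro.from_euler('x',s6*q[5],degrees=True)]
    o=[];M=np.eye(3)
    for a in A: M=M@a.as_matrix(); o.append(M)
    return o
def fitsign():
    best=None
    for s4 in(1,-1):
        for s6 in(1,-1):
            C=[Rs(q,s4,s6)[5].T@np.array(M) for q,p,M in D if M]
            m=Ro.from_matrix(C).mean(); e=max((m.inv()*Ro.from_matrix(C)).magnitude())
            if best is None or e<best[0]: best=(e,s4,s6,m.as_matrix())
    return best
E_,S4,S6,C0=fitsign()
def row(q):
    R=Rs(q,S4,S6); return np.hstack([R[0][:,[0]],[[0],[0],[1]],R[1],R[2],R[4]]) # a(x,z) b c e
A=np.vstack([row(q) for q,p,M in D]);P=np.hstack([p for q,p,M in D])
lam=1e-3;X=np.linalg.solve(A.T@A+lam**2*np.eye(A.shape[1]),A.T@P)
def fk(q): return row(q)@X, Rs(q,S4,S6)[5]@C0
lo=np.array([-179.8,-69.29,-61.27,-181.25,-171.15,-177.46]);hi=np.array([179.8,118.12,80.66,117.63,-9.14,177.46])
def ik(p,M,n=40,seed=0):
    rng=np.random.default_rng(seed);sol=[]
    for i in range(n):
        q0=rng.uniform(lo,hi);q0[0]=rng.uniform(-90,90)
        f=lambda q:np.r_[(fk(q)[0]-p)*10,(Ro.from_matrix(fk(q)[1]@M.T)).as_rotvec()*3]
        s=least_squares(f,q0,bounds=(lo,hi),max_nfev=200)
        if not any(np.allclose(s.x,t[1],atol=2) for t in sol): sol.append((s.cost,s.x))
    return sorted(sol,key=lambda t:t[0])
E
python3 - <<'E'
from kin import *
np.set_printoptions(suppress=True,precision=4)
print(E_,S4,S6,C0.round(3),X, (A@X-P).reshape(-1,3).round(4))
import contextlib,io
with contextlib.redirect_stdout(io.StringIO()): from tgt import *
for h in(.042,.02,.007):
  for fl in(0,1):
    p,M=pose(.9,-.0068,.0454,h)
    if fl: M=M@np.diag([-1,-1,1])
    for c,q in ik(p,M,25)[:3]: print(h,fl,round(c,6),q.round(1))
E
```

```text
0.0015190904751535663 -1 -1 [[-0.    -0.     1.   ]
 [-1.    -0.001 -0.   ]
 [ 0.001 -1.    -0.   ]] [ 0.0011  0.1596 -0.0009  0.0002  0.5645  0.4223  0.0002 -0.0003  0.3047
 -0.1605 -0.0006] [[-0.0002 -0.0001  0.0002]
 [ 0.      0.      0.0001]
 [ 0.0004 -0.     -0.    ]
 [-0.0004 -0.     -0.0003]
 [ 0.0002  0.0003 -0.0001]
 [-0.     -0.0002 -0.0001]
 [-0.      0.0002  0.0005]
 [-0.     -0.0001 -0.0004]]
0.042 0 0.004944 [  12.9   -2.8  -61.3   97.    -9.1 -161.4]
0.042 0 0.055617 [  8.3  -1.7 -61.3 117.6 -10.1 177.5]
0.042 0 0.17777 [  -8.6    1.   -54.4 -181.2   -9.1  134.6]
0.042 1 0.004844 [ 13.   -2.8 -61.3  96.9  -9.1  18.7]
0.042 1 0.178571 [  -8.6    1.1  -54.4 -181.2   -9.1  -45.4]
0.042 1 0.665995 [   9.     2.2  -36.1  -63.6   -9.1 -177.5]
0.02 0 0.01558 [  10.    -0.2  -60.6  105.6   -9.1 -167.8]
0.02 0 0.055549 [  8.5   0.7 -60.7 117.6 -11.1 177.5]
0.02 0 0.128791 [  -8.5    3.7  -53.2 -181.2   -9.1  134.6]
0.02 1 0.015438 [ 10.1  -0.2 -60.6 105.4  -9.1  12.4]
0.02 1 0.129463 [  -8.5    3.7  -53.2 -181.2   -9.1  -45.4]
0.02 1 0.589973 [   8.9    4.7  -34.9  -63.6   -9.1 -177.5]
0.007 0 0.02439 [   7.7    1.7  -59.8  112.7   -9.1 -173. ]
0.007 0 0.060062 [  8.6   2.4 -60.  117.6 -11.4 177.5]
0.007 0 0.105054 [  -8.4    5.3  -52.4 -181.2   -9.1  134.6]
0.007 1 0.024245 [  7.8   1.7 -59.8 112.4  -9.1   7.2]
0.007 1 0.105653 [  -8.4    5.3  -52.4 -181.2   -9.1  -45.4]
0.007 1 0.550522 [   8.8    6.2  -34.2  -63.6   -9.1 -177.5]
```

The model is accurate to 0.5 mm. A coaxial grip can't hold the driver square at this panel, because joints 3 and 5 are at their limits. A grip tilted about the jaw axis should fix it, so I'll search for the tilt.

```bash
sed -i 's/^print(np.round(T,1).*$//' fit.py
cat > plan.py <<'E'
from kin import *
from tgt import R,o,pose,fr
def ikw(p,M,q0):
    f=lambda q:np.r_[(fk(q)[0]-p)*10,(Ro.from_matrix(fk(q)[1]@M.T)).as_rotvec()*3]
    s=least_squares(f,np.clip(q0,lo+.1,hi-.1),bounds=(lo,hi),max_nfev=60); return s.cost,s.x
Ry=lambda t:Ro.from_euler('y',t,degrees=True).as_matrix()
F=np.diag([-1.,-1,1])
def slot(a,x,y,h,th,roll,G=.110):
    Md=pose(a,x,y,h)[1]; M=Md@Ry(th)@(F if roll else np.eye(3))
    tip=o+R@np.array([x,y,h]); return tip+R[:,2]*G+M[:,2]*.019, M
def block(zt,th,roll,G=.110,yaw=-9.4,xy=(.4725,-.245)):
    w=np.radians(yaw);tx=-np.array([np.cos(w),np.sin(w),0]);tz=np.array([0,0,-1.]);Md=np.stack([tx,np.cross(tz,tx),tz],1)
    M=Md@Ry(th)@(F if roll else np.eye(3)); return np.array([*xy,zt+G])+M[:,2]*.019,M
E
cat > search.py <<'E'
from plan import *
def run(th,roll,sb):
    seq=[slot(a,-.0068,.0454,.007,th,roll) for a in(.25,.6,.95,1.3,1.65)]+[slot(1.57,-.0068,.0454,.05,th,roll),slot(1.57,-.007,-.01,.022,th,roll),slot(1.57,-.007,-.06,.022,th,roll),slot(1.57,-.007,-.02,.005,th,roll)]
    best=None
    for c,q in ik(*seq[0],12)[:3]:
        if c>1e-5: continue
        Q=[];ok=True
        for p,M in seq:
            c,q=ikw(p,M,q); Q.append(q)
            if c>1e-5: ok=False;break
        if ok:
            Q=np.array(Q);m=np.minimum(Q-lo,hi-Q).min(0)
            if best is None or m.min()>best[0]: best=(m.min(),m,Q)
    return best
if __name__=='__main__':
    for th in(-45,-30,-20,20,30,45):
        for roll in(0,1):
            b=run(th,roll,0)
            print(th,roll,None if b is None else (b[1].round(0),b[2][0].round(0),b[2][4].round(0)))
            c=ik(*block(.014,th,roll),12)[0]; print('   block',c[0].round(6),c[1].round(0))
E
time python3 search.py
```

```text
-45 0 None
   block 0.0 [-27.  12. -29. -66. -14. -12.]
-45 1 None
   block 0.0 [-27.  12. -29. -66. -14. 167.]
-30 0 None
   block 0.000248 [-11.  12. -39.  -6.  -9. -83.]
-30 1 None
   block 0.000216 [-11.  12. -39.  -6.  -9.  97.]
-20 0 None
   block 0.0 [-10.  13. -35.  -1. -22. -89.]
-20 1 None
   block 0.0 [-10.  13. -35.  -1. -22.  91.]
20 0 (array([143.,  71.,   6.,  48.,  23.,  39.]), array([  34.,    8.,  -56.,   70.,  -36., -119.]), array([  32.,    7.,  -38.,   13.,  -33., -138.]))
   block 0.0 [-10.  29.  -9.   0. -72. -90.]
20 1 (array([143.,  71.,   6.,  48.,  23., 116.]), array([ 34.,   8., -56.,  70., -36.,  61.]), array([ 32.,   7., -38.,  13., -33.,  42.]))
   block 0.0 [-10.  29.  -9.   0. -72.  90.]
30 0 (array([139.,  76.,  11.,  60.,  38.,  52.]), array([  41.,   13.,  -50.,   58.,  -48., -115.]), array([  28.,   11.,  -27.,    1.,  -47., -125.]))
   block 0.0 [-10.  34.  -4.   0. -82. -90.]
30 1 (array([139.,  76.,  11.,  60.,  38., 109.]), array([ 41.,  13., -50.,  58., -48.,  65.]), array([ 28.,  11., -27.,   1., -47.,  55.]))
   block 0.0 [-10.  34.  -4.   0. -82.  90.]
45 0 (array([134.,  83.,  19.,  70.,  54.,  61.]), array([  46.,   20.,  -42.,   47.,  -63., -112.]), array([  23.,   18.,  -14.,   -8.,  -66., -115.]))
   block 0.0 [-10.  42.   4.   0. -97. -90.]
45 1 (array([134.,  83.,  19.,  70.,  54., 103.]), array([ 46.,  20., -42.,  47., -63.,  68.]), array([ 23.,  18., -14.,  -8., -66.,  65.]))
   block 0.0 [-10.  42.   4.   0. -97.  90.]
real	0m38.222s
user	0m38.151s
sys	0m0.328s
```

A grip tilted +30° works throughout, with at least 11° of margin on every joint. I'll put the driver back in its block and regrasp tilted.

```bash
cat >> plan.py <<'E'
def go2(p,M):
    from station import r
    q=r.sense(); print('t',q['time_s'],'shift',(p-q['tcp_pos']).round(4),'rot',Ro.from_matrix(M@q['ee_rot'].T).as_rotvec().round(4),'F',q['wrist_force'].round(1),'w',round(q['gripper_width'],3),'J',q['joints'].round(0))
E
python3 - <<'E'
from plan import *
from h import *
p,M=block(.014,0,0); M=Ro.from_euler('z',0).as_matrix()@M; go2(np.array([.4721,-.2457,.30]),M)
c=load('side1')
for u,v in((283,335),(262,340),(305,340),(282,350),(310,280)): print(pt(c,u,v).round(3))
E
```

```text
t 4.75 shift [-0.0128 -0.3295  0.0986] rot [ 0.4844  0.4556 -1.4837] F [ 0.2  0.3 -0.9] w 0.25 J [  13.   -4.  -61.   96.   -9. -118.]
[ 0.681 -0.356  0.236]
[ 0.649 -0.389  0.232]
[ 0.723 -0.333  0.22 ]
[ 0.701 -0.387  0.238]
[ 0.553 -0.061 -0.001]
```

Emit:
play_rows --commands '[[[0,-0.01,0.04,0.04,0.04,-0.13,1],[0,-0.03,0.08,0.085,0.08,-0.26,1],[0,-0.06,0.098,0.128,0.12,-0.39,1],[-0.005,-0.1,0.098,0.17,0.16,-0.52,1],[-0.005,-0.14,0.098,0.212,0.2,-0.65,1]]]'

```text
time_s: 5.25
tcp_pos: [0.4845, -0.034, 0.2965]
ee_rot: [[-0.52, -0.703, 0.485], [-0.84, 0.525, -0.14], [-0.156, -0.48, -0.863]]
wrist_force: [2.3, -2.2, 0.7]
gripper_width: 0.255
```

Run:
```python
from plan import *
p,M=block(.014,0,0); go2(np.array([.4721,-.2457,.30]),M)
```

```text
t 5.25 shift [-0.0124 -0.2117  0.0035] rot [ 0.4199  0.368  -1.1113] F [ 2.3 -2.2  0.7] w 0.255 J [ 25.  -9. -42.  33. -38. -82.]
```

Emit:
play_rows --commands '[[[-0.002,-0.03,0.01,0.05,0.043,-0.13,1],[-0.004,-0.06,0.01,0.1,0.086,-0.26,1],[-0.006,-0.09,0.01,0.15,0.13,-0.39,1],[-0.01,-0.12,0.01,0.2,0.173,-0.52,1],[-0.012,-0.15,0.01,0.25,0.216,-0.65,1]]]'

```text
time_s: 5.75
tcp_pos: [0.4738, -0.1855, 0.3063]
ee_rot: [[-0.945, -0.273, 0.182], [-0.298, 0.946, -0.13], [-0.137, -0.177, -0.975]]
wrist_force: [0.0, 0.2, 0.1]
gripper_width: 0.248
```

Run:
```python
from plan import *
p,M=block(.014,0,0); go2(np.array([.4721,-.2457,.30]),M)
```

```text
t 5.75 shift [-0.0017 -0.0602 -0.0063] rot [ 0.1709  0.1506 -0.4557] F [0.  0.2 0.1] w 0.248 J [  2.   1. -19.   9. -60. -79.]
```

Emit:
play_rows --commands '[[[-0.001,-0.03,-0.006,0.05,0.044,-0.135,1],[-0.002,-0.06,-0.006,0.1,0.09,-0.27,1],[-0.002,-0.06,-0.006,0.15,0.135,-0.4,1],[-0.002,-0.06,-0.006,0.171,0.151,-0.456,1],[-0.002,-0.06,-0.006,0.171,0.151,-0.456,1]]]'

```text
time_s: 6.25
tcp_pos: [0.4731, -0.2457, 0.2994]
ee_rot: [[-0.987, 0.16, -0.002], [0.16, 0.987, -0.002], [0.002, -0.003, -1.0]]
wrist_force: [0.2, 0.3, -1.3]
gripper_width: 0.255
```

Run:
```python
from plan import *
p,M=block(.014,0,0); go2(np.array([.4721,-.2457,.1068]),M)
```

```text
t 6.25 shift [-0.001  -0.     -0.1926] rot [ 0.0022 -0.002  -0.0036] F [ 0.2  0.3 -1.3] w 0.255 J [-10.  10.  -5.   0. -75. -89.]
```

Emit:
play_rows --commands '[[[0,0,-0.045,0,0,0,1],[0,0,-0.09,0,0,0,1],[0,0,-0.13,0,0,0,1],[0,0,-0.165,0,0,0,1],[0,0,-0.19,0,0,0,1]]]'

```text
time_s: 6.75
tcp_pos: [0.4705, -0.2447, 0.1083]
ee_rot: [[-0.988, 0.158, -0.003], [0.158, 0.988, -0.003], [0.003, -0.004, -1.0]]
wrist_force: [0.1, -0.4, -1.0]
gripper_width: 0.253
```

Emit:
play_rows --commands '[[[0,0,-0.001,0,0,0,1],[0,0,-0.001,0,0,0,0.4],[0,0,-0.001,0,0,0,0.4],[0,0,-0.001,0,0,0,0.4],[0,0,-0.001,0,0,0,0.4]]]'

```text
time_s: 7.25
tcp_pos: [0.4723, -0.2471, 0.111]
ee_rot: [[-0.987, 0.16, 0.002], [0.16, 0.987, -0.006], [-0.003, -0.005, -1.0]]
wrist_force: [0.1, -0.4, -0.6]
gripper_width: 0.531
```

Run:
```python
from plan import *
go2(*block(.014,30,0))
```

```text
t 7.25 shift [-0.0091  0.0037 -0.0035] rot [ 0.0904  0.5184 -0.0044] F [ 0.1 -0.4 -0.6] w 0.531 J [-10.  19. -22.   0. -49. -90.]
```

Emit:
play_rows --commands '[[[-0.0023,0.001,-0.001,0.0226,0.13,-0.001,0.4],[-0.0046,0.002,-0.002,0.0452,0.26,-0.002,0.4],[-0.007,0.003,-0.003,0.068,0.39,-0.003,0.4],[-0.009,0.0035,-0.0035,0.0904,0.518,-0.004,0.4],[-0.009,0.0035,-0.0035,0.0904,0.518,-0.004,0.6]]]'

```text
time_s: 7.75
tcp_pos: [0.464, -0.2437, 0.1035]
ee_rot: [[-0.851, 0.163, -0.499], [0.141, 0.987, 0.083], [0.506, 0.0, -0.863]]
wrist_force: [-0.5, 1.1, -0.4]
gripper_width: 0.563
```

Emit:
play_rows --commands '[[[0,0,0,0,0,0,1],[0,0,0,0,0,0,1],[0,0,0,0,0,0,1],[0,0,0,0,0,0,1],[0,0,0,0,0,0,1]]]'

```text
time_s: 8.25
tcp_pos: [0.4624, -0.2437, 0.1077]
ee_rot: [[-0.854, 0.163, -0.494], [0.141, 0.987, 0.081], [0.501, -0.0, -0.866]]
wrist_force: [-0.9, 0.5, 4.6]
gripper_width: 0.249
```

```bash
python3 - <<'E'
from plan import *
go2(*block(.014,30,0))
E
python3 st.py
```

```text
t 8.25 shift [ 0.0007  0.0002 -0.0001] rot [ 0.     -0.0009 -0.0004] F [-0.9  0.5  4.6] w 0.249 J [-10.  34.  -4.   0. -83. -90.]
8.25 [ 0.4624 -0.2437  0.1077] J [ -9.8  34.   -3.5   0.2 -82.6 -89.6] F [-0.9  0.5  4.6] w 0.24947991871605674 
 [[-0.854   0.1629 -0.4941]
 [ 0.1411  0.9866  0.0814]
 [ 0.5008 -0.0002 -0.8656]]
```

Emit:
play_rows --commands '[[[0,0,0.04,0,0,0,1],[0,0,0.085,0,0,0,1],[0,0,0.13,0,0,0,1],[0,0.02,0.17,0,0,0,1],[0,0.05,0.19,0,0,0,1]]]'

```text
time_s: 8.75
tcp_pos: [0.4632, -0.1943, 0.2998]
ee_rot: [[-0.856, 0.165, -0.489], [0.144, 0.986, 0.081], [0.496, -0.001, -0.868]]
wrist_force: [0.8, -0.4, -0.6]
gripper_width: 0.25
```

Run:
```python
from plan import *
from station import r
p,M=slot(.15,-.0068,.0454,.05,30,0); go2(p,M)
q0=r.sense();q=q0['joints'];rv=Ro.from_matrix(M@q0['ee_rot'].T).as_rotvec()
for f in np.linspace(0,1,9):
    c,q=ikw(q0['tcp_pos']+f*(p-q0['tcp_pos']),Ro.from_rotvec(f*rv).as_matrix()@q0['ee_rot'],q); print(f,round(c,6),q.round(0))
```

```text
t 8.75 shift [ 0.0121  0.2653 -0.1049] rot [-0.4917 -0.4594  1.4955] F [ 0.8 -0.4 -0.6] w 0.25 J [  -5.   23.    9.   -2. -105.  -94.]
0.0 0.0 [  -5.   23.    8.   -2. -105.  -94.]
0.125 0.0 [  2.  20.   1.   3. -97. -92.]
0.25 0.0 [  9.  17.  -7.   8. -90. -91.]
0.375 0.0 [ 16.  14. -14.  13. -82. -91.]
0.5 0.0 [ 24.  12. -22.  19. -75. -92.]
0.625 0.0 [ 31.  10. -29.  25. -69. -95.]
0.75 0.0 [ 37.   8. -37.  33. -63. -98.]
0.875 0.0 [  42.    8.  -44.   43.  -57. -103.]
1.0 0.0 [  46.    8.  -51.   56.  -52. -110.]
```

Emit:
play_rows --commands '[[[0.001,0.03,0,-0.044,-0.041,0.134,1],[0.002,0.065,0,-0.088,-0.082,0.268,1],[0.003,0.1,0,-0.132,-0.123,0.402,1],[0.004,0.14,0,-0.176,-0.164,0.536,1],[0.005,0.17,0,-0.22,-0.205,0.67,1]]]'

```text
time_s: 9.25
tcp_pos: [0.4677, -0.0215, 0.2965]
ee_rot: [[-0.864, -0.462, -0.199], [-0.371, 0.852, -0.369], [0.34, -0.245, -0.908]]
wrist_force: [0.2, -0.5, -1.6]
gripper_width: 0.247
```

Run:
```python
from plan import *
go2(*slot(.15,-.0068,.0454,.05,30,0))
```

```text
t 9.25 shift [ 0.0076  0.0926 -0.1017] rot [-0.2658 -0.2568  0.8191] F [ 0.2 -0.5 -1.6] w 0.247 J [ 27.  12. -13.  14. -86. -94.]
```

Emit:
play_rows --commands '[[[0.002,0.03,-0.01,-0.044,-0.043,0.136,1],[0.004,0.06,-0.03,-0.088,-0.086,0.272,1],[0.006,0.08,-0.05,-0.132,-0.128,0.408,1],[0.0076,0.0926,-0.075,-0.176,-0.17,0.544,1],[0.0076,0.0926,-0.09,-0.22,-0.213,0.68,1]]]'

```text
time_s: 9.75
tcp_pos: [0.4751, 0.0715, 0.205]
ee_rot: [[-0.522, -0.794, 0.311], [-0.791, 0.314, -0.525], [0.32, -0.52, -0.792]]
wrist_force: [1.2, -1.5, -0.0]
gripper_width: 0.252
```

Run:
```python
from plan import *
go2(*slot(.15,-.0068,.0454,.05,30,0))
```

```text
t 9.75 shift [ 0.0002 -0.0005 -0.0101] rot [-0.0454 -0.0452  0.137 ] F [ 1.2 -1.5 -0. ] w 0.252 J [  46.    9.  -44.   44.  -58. -105.]
```

Emit:
play_rows --commands '[[[0,0,-0.005,-0.03,-0.03,0.09,1],[0,-0.0005,-0.01,-0.0454,-0.0452,0.137,1],[0,-0.0005,-0.01,-0.0454,-0.0452,0.137,1],[0,-0.0005,-0.01,-0.0454,-0.0452,0.137,1]]]'

```text
time_s: 10.15
tcp_pos: [0.4754, 0.0685, 0.1968]
ee_rot: [[-0.434, -0.802, 0.411], [-0.837, 0.19, -0.513], [0.334, -0.567, -0.753]]
wrist_force: [1.1, 0.2, -0.0]
gripper_width: 0.252
```

```bash
cat > look.py <<'E'
from plan import *
from h import *
import sys
def tipstate(q,th=30,G=.110):
    M=q['ee_rot']@Ry(-th); tip=q['tcp_pos']-q['ee_rot'][:,2]*.019+M[:,2]*G; L=R.T@M
    return tip,M,R.T@(tip-o),np.arctan2(-L[0,0],-L[1,0]),np.degrees(np.arccos(-L[2,2]))
if __name__=='__main__':
    tag=sys.argv[1]; q=r.sense(); tip,M,loc,a,tilt=tipstate(q)
    print('tip local',loc.round(4),'a',a.round(3),'tilt',tilt.round(2),'F',q['wrist_force'].round(1),'J',q['joints'].round(0),'t',q['time_s'])
    if len(sys.argv)>2:
        outs=[]
        for n in('side','top'):
            c=cap(n,n+tag);u,v=proj(c,o+R@np.array([-.0068,.0454,.03]));x0,y0=int(u)-25,int(v)-32
            im=cv2.resize(c['image'][y0:y0+60,x0:x0+50,::-1],None,fx=8,fy=8,interpolation=cv2.INTER_CUBIC)
            W=lambda P:(lambda uv:(int((uv[0]-x0+.5)*8),int((uv[1]-y0+.5)*8)))(proj(c,P))
            cv2.line(im,W(tip+.007*M[:,0]),W(tip-.007*M[:,0]),(255,0,255),1); cv2.line(im,W(tip),W(tip-M[:,2]*.06),(255,0,255),1)
            an=np.linspace(0,6.28,40);cv2.polylines(im,[np.array([W(o+R@np.array([-.0068+.0265*np.cos(k),.0454+.0265*np.sin(k),.018])) for k in an])],True,(255,255,0),1)
            outs.append(im)
        cv2.imwrite(f'pics/{tag}.png',np.hstack(outs))
E
python3 look.py h2 1
```

```text
tip local [-0.0054  0.0424  0.0514] a 0.16 tilt nan F [ 1.1  0.2 -0. ] J [  46.    8.  -51.   55.  -53. -109.] t 10.15look.py:6: RuntimeWarning: invalid value encountered in arccos
  return tip,M,R.T@(tip-o),np.arctan2(-L[0,0],-L[1,0]),np.degrees(np.arccos(-L[2,2]))
```

View pics/h2.png

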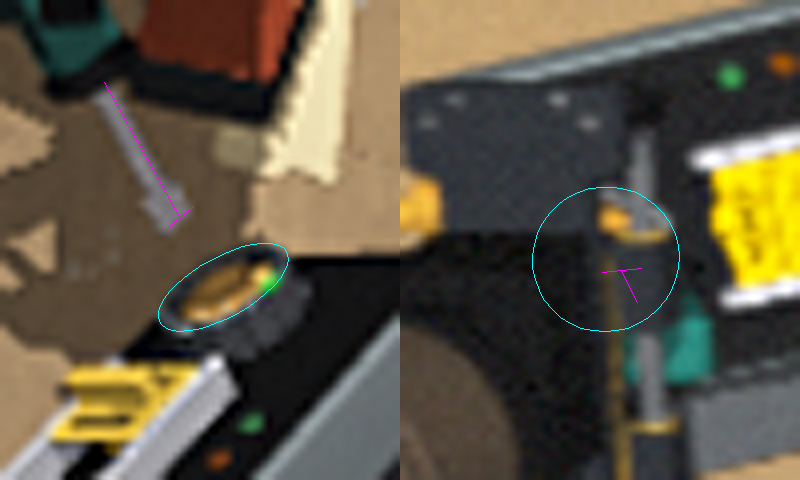

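Side view (left): the bezel overlay matches the ring at (225,287). The real shank sits about 7 crop px (1 px) left of the predicted line near (133,150). I'll measure that offset with the range data.

```bash
cat > off.py <<'E'
from look import *
def offset(c,q,verbose=1):
    tip,M,loc,a,_=tipstate(q); ax=M[:,2]
    v,u=np.mgrid[0:480,0:640];E=np.array(c['extrinsics']);K=np.array(c['intrinsics']);d=c['range_z']
    P=(np.stack([(u-K[0,2])/K[0,0]*d,-(v-K[1,2])/K[1,1]*d,-d,np.ones_like(d)],-1)@E.T)[...,:3]
    w=P-tip; s=-(w@ax); perp=w+s[...,None]*ax; dist=np.linalg.norm(perp,axis=-1)
    cd=E[:3,3]-tip; cd-=ax*(ax@cd); cd/=np.linalg.norm(cd); lat=np.cross(ax,cd)
    for lo_,hi_ in((.018,.04),(.04,.062)):
        m=(s>lo_)&(s<hi_)&(dist<.012)&(d>0); p=perp[m]
        L=p@lat; D=p@cd; print(m.sum(),'lat mean %.4f range %.4f %.4f'%(L.mean(),L.min(),L.max()),'toward cam %.4f (exp .003)'%np.median(D))
    # image based lateral: intensity-free, using mask columns
    print('lat in unit axes',(R.T@lat).round(3),'cd',(R.T@cd).round(3))
    m=(s>-.006)&(s<.006)&(dist<.02)&(d>0); p=w[m]
    print('blade end pts',m.sum(),'max down %.4f'%((p@ax).max() if m.any() else 0))
if __name__=='__main__':
    q=r.sense(); c=cap('side','sideo'); offset(c,q)
    im=c['image'][...,::-1]; tip,M,*_=tipstate(q)
    # grey profile across the shank, px offsets from the predicted axis
    for s in(.02,.03,.04,.05):
        A=np.array(proj(c,tip-M[:,2]*s)); B=np.array(proj(c,tip-M[:,2]*(s+.01))); t_=(B-A)/np.linalg.norm(B-A); n=np.array([-t_[1],t_[0]])
        k=np.arange(-5,5.1,.5); pr=cv2.remap(im.astype(np.float32),(A[0]+k*n[0]).astype(np.float32)[None],(A[1]+k*n[1]).astype(np.float32)[None],cv2.INTER_LINEAR)[0]
        print(s,'n',n.round(2),(pr[:,0]-pr[:,2]).round(0))
E
python3 off.py
```

```text
21 lat mean 0.0011 range -0.0025 0.0050 toward cam 0.0040 (exp .003)
14 lat mean 0.0014 range -0.0019 0.0047 toward cam 0.0061 (exp .003)
lat in unit axes [-0.62  -0.785  0.002] cd [ 0.785 -0.619  0.003]
blade end pts 13 max down 0.0033
0.02 n [ 0.87 -0.48] [-34. -34. -35. -34. -32. -27. -15.  -3.  -0.   0.  -5. -13. -23. -30.
 -37. -36. -36. -36. -36. -35. -35.]
0.03 n [ 0.87 -0.48] [-34. -33. -33. -35. -34. -25. -15.  -6.   2.   2.  -2. -10. -25. -38.
 -37. -36. -35. -36. -36. -36. -36.]
0.04 n [ 0.87 -0.48] [-34. -34. -35. -36. -33. -28. -18.  -4.   3.   2.  -1. -10. -21. -31.
 -37. -39. -37. -33. -29. -21. -13.]
0.05 n [ 0.87 -0.48] [-33. -34. -35. -34. -32. -23. -11.  -3.   1.   2.  -1.  -4. -12. -18.
 -14.  -4.   5.   5.   4.   3.   1.]look.py:6: RuntimeWarning: invalid value encountered in arccos
  return tip,M,R.T@(tip-o),np.arctan2(-L[0,0],-L[1,0]),np.degrees(np.arccos(-L[2,2]))
```

```bash
sed -i 's/np.arccos(-L\[2,2\])/np.arccos(min(1,-L[2,2]))/' look.py
python3 - <<'E'
from plan import *
from station import r
q=r.sense();p,M=fk(q['joints']);print('fk-tcp',(p-q['tcp_pos']).round(4))
go2(*slot(.15,-.0067,.0471,.022,30,0))
E
```

```text
fk-tcp [-0.0004  0.0009 -0.    ]
t 10.3 shift [ 0.0154  0.003  -0.025 ] rot [-0.0025  0.0011  0.0105] F [ 0.7 -0.6 -0.9] w 0.249 J [  46.    8.  -51.   55.  -53. -109.]
```

Emit:
play_rows --commands '[[[0.006,0.001,-0.01,0,0,0.005,1],[0.011,0.002,-0.018,0,0,0.01,1],[0.0155,0.003,-0.025,0,0,0.01,1],[0.0155,0.003,-0.025,0,0,0.01,1],[0.0155,0.003,-0.025,0,0,0.01,1]]]'

```text
time_s: 10.8
tcp_pos: [0.491, 0.0714, 0.1714]
ee_rot: [[-0.425, -0.804, 0.416], [-0.841, 0.18, -0.51], [0.335, -0.567, -0.753]]
wrist_force: [0.3, -0.2, -0.6]
gripper_width: 0.251
```

```bash
python3 look.py h3; python3 off.py;python3 look.py h3
python3 - <<'E'
from plan import *
go2(*slot(.15,-.0067,.0471,.022,30,0))
E
```

```text
tip local [-0.0074  0.0464  0.0218] a 0.151 tilt 0.0 F [ 0.3 -0.2 -0.6] J [  43.   11.  -52.   60.  -49. -113.] t 10.8
19 lat mean 0.0014 range -0.0026 0.0050 toward cam 0.0050 (exp .003)
17 lat mean 0.0010 range -0.0026 0.0050 toward cam 0.0049 (exp .003)
lat in unit axes [-0.619 -0.785 -0.   ] cd [ 0.785 -0.619 -0.   ]
blade end pts 23 max down 0.0060
0.02 n [ 0.87 -0.49] [-35. -35. -37. -38. -37. -28. -18.  -8.   1.   2.  -1.  -9. -23. -36.
 -37. -37. -37. -38. -38. -37. -36.]
0.03 n [ 0.87 -0.49] [-36. -36. -36. -36. -35. -32. -19.  -7.  -1.   2.  -0.  -7. -18. -30.
 -40. -37. -36. -35. -34. -35. -36.]
0.04 n [ 0.87 -0.49] [-34. -34. -35. -37. -36. -25. -14.  -5.   1.   2.   1.  -5. -17. -27.
 -32. -36. -37. -37. -37. -36. -35.]
0.05 n [ 0.87 -0.49] [-34. -34. -35. -35. -33. -28. -15.  -2.   2.   2.  -2. -11. -23. -31.
 -36. -36. -36. -36. -36. -36. -35.]
tip local [-0.0073  0.0465  0.022 ] a 0.15 tilt 0.0 F [ 0.2 -0.2 -0.4] J [  43.   11.  -52.   60.  -49. -113.] t 10.85
t 10.85 shift [0.0005 0.0006 0.0004] rot [-0.0007  0.0001  0.    ] F [ 0.2 -0.2 -0.4] w 0.253 J [  43.   11.  -52.   60.  -49. -113.]
```

Emit:
play_rows --commands '[[[0.002,0.001,-0.003,0,0,0,1],[0.004,0.001,-0.006,0,0,0,1],[0.0055,0.001,-0.008,0,0,0,1],[0.0055,0.001,-0.008,0,0,0,1]]]'

```text
time_s: 11.25
tcp_pos: [0.4965, 0.0725, 0.1632]
ee_rot: [[-0.424, -0.804, 0.417], [-0.841, 0.179, -0.51], [0.335, -0.567, -0.753]]
wrist_force: [-0.3, 0.8, -0.4]
gripper_width: 0.252
```

```bash
python3 look.py h3
```

```text
tip local [-0.0077  0.0477  0.012 ] a 0.15 tilt 0.0 F [-0.3  0.8 -0.4] J [  42.   12.  -52.   62.  -48. -114.] t 11.25
```

Emit:
play_rows --commands '[[[0.0006,0,-0.0008,0,0,0,1],[0.0011,0,-0.0016,0,0,0,1],[0.0017,0,-0.0025,0,0,0,1],[0.0023,0,-0.0033,0,0,0,1],[0.0023,0,-0.0033,0,0,0,1]]]'

```text
time_s: 11.75
tcp_pos: [0.4987, 0.0724, 0.1601]
ee_rot: [[-0.424, -0.804, 0.417], [-0.841, 0.18, -0.51], [0.335, -0.567, -0.752]]
wrist_force: [-2.7, 0.3, 1.9]
gripper_width: 0.249
```

```bash
python3 look.py h3
```

```text
tip local [-0.0076  0.0477  0.0082] a 0.15 tilt 0.0 F [-2.7  0.3  1.9] J [  41.   12.  -52.   63.  -48. -114.] t 11.75
```

Contact is 3.1 N along the normal, and the tip is inside the rim with the head sunk about 3.5 mm. Now I'll turn clockwise to find the slot.

```bash
cat >> plan.py <<'E'
def rows(poses):
    from station import r
    q=r.sense()
    for p,M in poses: print(np.r_[p-q['tcp_pos'],Ro.from_matrix(M@q['ee_rot'].T).as_rotvec()].round(4).tolist())
E
python3 - <<'E'
from plan import *
rows([slot(a,-.0076,.0477,.0082,30,0) for a in(.15,.23,.31,.39,.47,.55)])
E
```

```text
[0.0, 0.0001, 0.0, -0.0003, -0.0, -0.0004]
[-0.0006, 0.0002, -0.0004, 0.0455, -0.0017, -0.066]
[-0.0012, 0.0004, -0.0008, 0.0914, -0.0034, -0.1315]
[-0.0018, 0.0007, -0.0012, 0.1372, -0.0051, -0.197]
[-0.0023, 0.0011, -0.0016, 0.1831, -0.0069, -0.2626]
[-0.0028, 0.0015, -0.002, 0.229, -0.0086, -0.3281]
```

Emit:
play_rows --commands '[[[-0.0006,0.0002,-0.0004,0.0455,-0.0017,-0.066,1],[-0.0012,0.0004,-0.0008,0.0914,-0.0034,-0.1315,1],[-0.0018,0.0007,-0.0012,0.1372,-0.0051,-0.197,1],[-0.0018,0.0007,-0.0012,0.1372,-0.0051,-0.197,1]]]'

```text
time_s: 12.15
tcp_pos: [0.4975, 0.0737, 0.1592]
ee_rot: [[-0.587, -0.742, 0.324], [-0.779, 0.41, -0.474], [0.219, -0.53, -0.819]]
wrist_force: [-0.5, -0.0, -0.9]
gripper_width: 0.255
```

```bash
cat > fm.py <<'E'
from look import *
q=r.sense();tip,M,loc,a,_=tipstate(q);f=R.T@q['wrist_force'];m=R.T@q['moment']
print('t',q['time_s'],'tip',loc.round(4),'a',a.round(3),'F local',f.round(2),'Mom local',m.round(3),'w',round(q['gripper_width'],3))
E
python3 fm.py
```

```text
t 12.15 tip [-0.0069  0.0484  0.0081] a 0.392 F local [-0.89 -0.04 -0.48] Mom local [ 0.93   0.804 -0.646] w 0.255
```

The normal force fell from 3.1 N to about 0 as the blade turned to 0.39 rad, so the blade has dropped in. Now I'll turn the adjuster.

Run:
```python
from plan import *
rows([slot(a,-.0074,.048,.008,30,0) for a in np.arange(.39,1.1,.13)[1:]])
```

```text
[-0.0012, 0.0003, -0.001, 0.0727, -0.0018, -0.1057]
[-0.002, 0.001, -0.0016, 0.1472, -0.0045, -0.2122]
[-0.0027, 0.0018, -0.0021, 0.2218, -0.0073, -0.3186]
[-0.0034, 0.0028, -0.0026, 0.2964, -0.01, -0.4251]
[-0.0039, 0.0038, -0.003, 0.3709, -0.0128, -0.5315]
```

Emit:
play_rows --commands '[[[-0.001,0.0003,-0.0008,0.0727,-0.0018,-0.1057,1],[-0.0018,0.001,-0.0014,0.1472,-0.0045,-0.2122,1],[-0.0025,0.0018,-0.0019,0.2218,-0.0073,-0.3186,1],[-0.0032,0.0028,-0.0024,0.2964,-0.01,-0.4251,1],[-0.0037,0.0038,-0.0028,0.3709,-0.0128,-0.5315,1]]]'

```text
time_s: 12.65
tcp_pos: [0.4934, 0.0761, 0.1564]
ee_rot: [[-0.915, -0.381, 0.132], [-0.403, 0.878, -0.26], [-0.017, -0.291, -0.956]]
wrist_force: [2.6, -4.3, 0.3]
gripper_width: 0.246
```

```bash
python3 fm.py
python3 - <<'E'
from plan import *
rows([slot(a,-.0074,.048,.008,30,0) for a in (1.16,1.28,1.40,1.52,1.64)])
E
```

```text
t 12.65 tip [-0.0076  0.0463  0.0082] a 1.041 F local [ 2.39 -4.19 -1.32] Mom local [-0.792 -0.853  0.429] w 0.246
[-0.0002, 0.0025, -0.0004, 0.0704, -0.0041, -0.0965]
[-0.0004, 0.0036, -0.0007, 0.1391, -0.0069, -0.1949]
[-0.0006, 0.0047, -0.0008, 0.2078, -0.0096, -0.2932]
[-0.0007, 0.0058, -0.0009, 0.2765, -0.0123, -0.3916]
[-0.0006, 0.0069, -0.0009, 0.3452, -0.0151, -0.4899]
```

Run:
```python
from plan import *
rows([slot(a,-.0068,.0460,.008,30,0) for a in (1.16,1.28,1.40,1.52,1.64)])
```

```text
[0.0003, 0.0005, -0.0001, 0.0704, -0.0041, -0.0965]
[-0.0, 0.0015, -0.0003, 0.1391, -0.0069, -0.1949]
[-0.0002, 0.0027, -0.0005, 0.2078, -0.0096, -0.2932]
[-0.0003, 0.0038, -0.0006, 0.2765, -0.0123, -0.3916]
[-0.0002, 0.0049, -0.0005, 0.3452, -0.0151, -0.4899]
```

Emit:
play_rows --commands '[[[0.0001,-0.0012,-0.0002,0.0704,-0.0041,-0.0965,1],[0,-0.0002,-0.0004,0.1391,-0.0069,-0.1949,1],[-0.0002,0.001,-0.0005,0.2078,-0.0096,-0.2932,1],[-0.0003,0.0021,-0.0006,0.2765,-0.0123,-0.3916,1],[-0.0003,0.0032,-0.0006,0.3452,-0.0151,-0.4899,1]]]'

```text
time_s: 13.15
tcp_pos: [0.4927, 0.0805, 0.1552]
ee_rot: [[-0.992, 0.093, 0.091], [0.096, 0.995, 0.034], [-0.087, 0.042, -0.995]]
wrist_force: [-1.4, 2.0, -0.7]
gripper_width: 0.252
```

```bash
python3 fm.py
```

```text
t 13.15 tip [-0.0074  0.0457  0.0077] a 1.64 F local [-1.63  1.9   0.23] Mom local [ 0.965  0.546 -0.205] w 0.252
```

Emit:
play_rows --commands '[[[0,-0.0005,0,-0.034,0.0013,0.049,1],[-0.003,-0.0004,0.0041,-0.034,0.0013,0.049,1],[-0.009,-0.0002,0.0125,-0.034,0.0013,0.049,1],[-0.02,0,0.028,-0.034,0.0013,0.049,1],[-0.03,0,0.042,-0.034,0.0013,0.049,1]]]'

```text
time_s: 13.65
tcp_pos: [0.4617, 0.0793, 0.198]
ee_rot: [[-0.995, 0.042, 0.087], [0.043, 0.999, 0.0], [-0.087, 0.004, -0.996]]
wrist_force: [0.5, 0.2, -1.2]
gripper_width: 0.254
```

```bash
python3 fm.py
python3 - <<'E'
from look import *
outs=[]
for n in('side','top'):
    c=cap(n,n+'5');S=o+R@np.array([-.0068,.02,.02]);u,v=proj(c,S);x0,y0=int(u)-32,int(v)-32
    outs.append(cv2.resize(c['image'][y0:y0+64,x0:x0+57,::-1],None,fx=7,fy=7,interpolation=cv2.INTER_CUBIC)); print(n,x0,y0)
cv2.imwrite('pics/adj.png',np.hstack(outs))
E
```

```text
t 13.65 tip [-0.0083  0.0438  0.0606] a 1.577 F local [-0.31  0.17 -1.23] Mom local [-0.012  0.213 -0.003] w 0.254
side 298 201
top 260 215
```

View pics/adj.png

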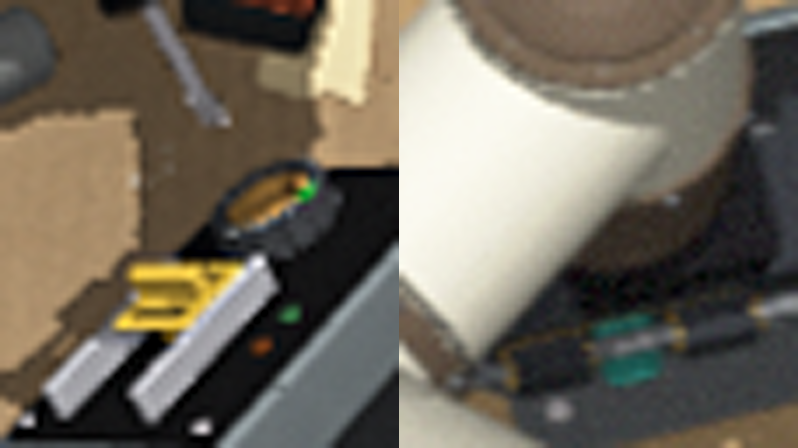

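The driver tip is at side (215,120), and the slot is hidden behind the bezel's rim near (262,205). I'll swing aside briefly for a clear top view of the pointer.

Emit:
play_rows --commands '[[[0,-0.045,0.02,0,0,0,1],[0,-0.09,0.03,0,0,0,1],[0,-0.135,0.03,0,0,0,1],[0,-0.18,0.03,0,0,0,1],[0,-0.225,0.03,0,0,0,1]]]'

```text
time_s: 14.25
tcp_pos: [0.462, -0.1468, 0.2271]
ee_rot: [[-0.995, 0.042, 0.088], [0.042, 0.999, 0.002], [-0.088, 0.006, -0.996]]
wrist_force: [0.8, 0.2, -1.0]
gripper_width: 0.253
```

```bash
python3 - <<'E'
from look import *
c=cap('top','top6');S=o+R@np.array([-.0068,.02,.02]);u,v=proj(c,S);x0,y0=int(u)-36,int(v)-27;print(x0,y0)
im=cv2.resize(c['image'][y0:y0+54,x0:x0+72,::-1],None,fx=11,fy=11,interpolation=cv2.INTER_CUBIC)
W=lambda P:(lambda uv:(int((uv[0]-x0+.5)*11),int((uv[1]-y0+.5)*11)))(proj(c,P))
C=np.array([-.0068,.0454,.018])
for a in(1.40,1.74): cv2.line(im,W(o+R@(C+.0265*np.array([np.sin(a),np.cos(a),0]))),W(o+R@(C+.034*np.array([np.sin(a),np.cos(a),0]))),(255,0,255),1)
an=np.linspace(0,6.28,40)
cv2.polylines(im,[np.array([W(o+R@(C+.0265*np.array([np.cos(k),np.sin(k),0]))) for k in an])],True,(255,255,0),1)
for y in(0,-.02,-.04): cv2.line(im,W(o+R@np.array([.016,y,.016])),W(o+R@np.array([-.03,y,.016])),(255,0,255),1)
cv2.imwrite('pics/adj2.png',im)
E
python3 fm.py
```

```text
256 220
t 14.3 tip [ 0.0154 -0.1875  0.0792] a 1.581 F local [ 1.97 -3.06 -0.47] Mom local [-0.432 -0.06   0.227] w 0.253
```

View pics/adj2.png

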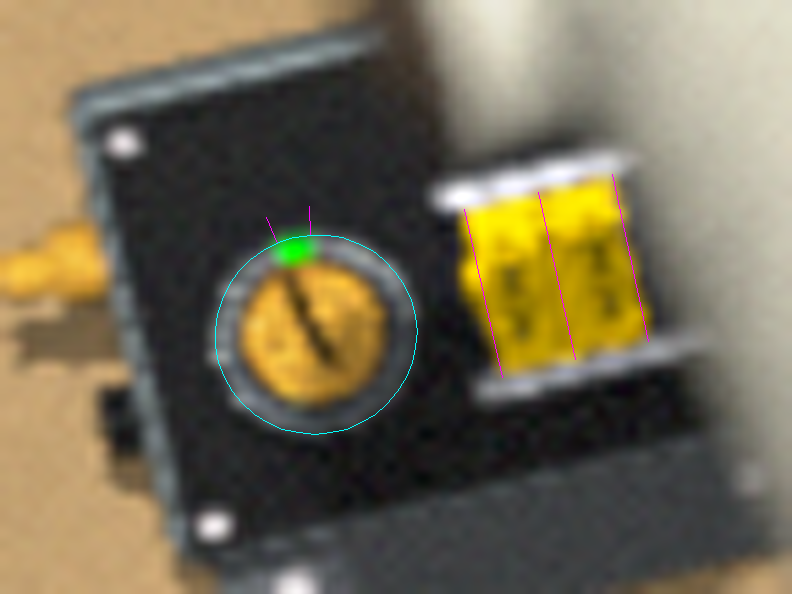

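Run:
```python
from look import *
c=load('top6')
def onf(u,v,h):
    u=256+u/11-.5;v=220+v/11-.5;a=pt(c,u,v,1.);C=np.array(c['extrinsics'])[:3,3];d=a-C;n=R[:,2];P=C+d*(n@(o+n*h-C))/(n@d);return R.T@(P-o)
for A,B in(((290,275),(335,362)),((293,285),(330,355))):
    d=onf(*A,.012)-onf(*B,.012);print(np.arctan2(d[0],d[1]))
print('dial centre',onf(312,333,.016),'bezel',onf(311,334,.018),'slot mid',onf(312,319,.012))
G=onf(295,250,.018)-onf(311,334,.018);print('green',np.arctan2(G[0],G[1]))
# pixel-wise: dark pixels inside brass
im=c['image'].astype(int);C0=proj(c,o+R@np.array([-.0068,.0454,.012]));u0,v0=C0
pts=[];w=[]
for v in range(int(v0)-9,int(v0)+10):
  for u in range(int(u0)-9,int(u0)+10):
    if np.hypot(u-u0,v-v0)<6.5 :
      L=onf((u-256+.5)*11,(v-220+.5)*11,.012);pts.append(L[:2]);w.append(im[v,u,0])
pts=np.array(pts);w=np.clip(140-np.array(w),0,None).astype(float);m=(pts*w[:,None]).sum(0)/w.sum();S=((pts-m)*w[:,None]).T@(pts-m);e,V=np.linalg.eigh(S);d=V[:,1]*np.sign(V[0,1]);print('pca',m,np.arctan2(d[0],d[1]),e, (w>0).sum())
```

```text
1.3264331340267697
1.317781109981054
dial centre [-0.00644361  0.0463      0.01600169] bezel [-0.0062476  0.0467074  0.0180019] slot mid [-0.00358448  0.04528153  0.01200127]
green 1.610039631964931
pca [-0.00908908  0.04221789] 1.2321168036950165 [0.03357307 0.07757587] 29
```

The pointer runs from (335,362) to (290,275), so the adjuster is at about 1.32 rad, short of the band, and the driver leads it by about 0.3 rad of play. Guard plate at (465–650, 175–375). I'll go back in and turn further.

Run:
```python
from plan import *
from station import r
q=r.sense()['joints']
for a,h in((1.46,.06),(1.46,.008),(1.7,.008),(1.95,.008)):
    c,q=ikw(*slot(a,-.0068,.0466,h,30,0),q);print(a,h,round(c,7),q.round(0))
rows([slot(1.46,-.0068,.0466,h,30,0) for h in(.06,.02,.0085)])
```

```text
1.46 0.06 0.0 [  34.    6.  -28.    7.  -54. -124.]
1.46 0.008 0.0 [  31.   11.  -28.    7.  -48. -123.]
1.7 0.008 0.0 [  28.   11.  -26.   -1.  -47. -126.]
1.95 0.008 0.0 [  24.   10.  -25.   -9.  -45. -128.]
[0.0016, 0.2328, -0.0285, -0.0669, 0.0019, 0.1003]
[0.0245, 0.2319, -0.0612, -0.0669, 0.0019, 0.1003]
[0.0311, 0.2317, -0.0707, -0.0669, 0.0019, 0.1003]
```

Emit:
play_rows --commands '[[[0,0.048,0,-0.02,0,0.03,1],[0,0.096,0,-0.04,0,0.06,1],[0.001,0.144,0,-0.067,0.002,0.1,1],[0.0015,0.192,-0.015,-0.067,0.002,0.1,1],[0.0016,0.2325,-0.028,-0.067,0.002,0.1,1]]]'

```text
time_s: 14.8
tcp_pos: [0.4639, 0.0895, 0.1988]
ee_rot: [[-0.994, -0.059, 0.089], [-0.064, 0.996, -0.056], [-0.086, -0.061, -0.994]]
wrist_force: [0.9, 0.3, -1.4]
gripper_width: 0.249
```

Emit:
play_rows --commands '[[[0,0,0,0,0,0,1],[0,0,0,0,0,0,1]]]'

```text
time_s: 15.0
tcp_pos: [0.4639, 0.0881, 0.1986]
ee_rot: [[-0.994, -0.06, 0.087], [-0.065, 0.996, -0.057], [-0.084, -0.062, -0.995]]
wrist_force: [0.3, 0.0, 0.1]
gripper_width: 0.255
```

```bash
python3 fm.py
python3 - <<'E'
from plan import *
rows([slot(1.46,-.0068,.0466,h,30,0) for h in(.022,.015,.0085)])
E
```

```text
t 15.0 tip [-0.0066  0.0542  0.0599] a 1.455 F local [ 0.28  0.04 -0.1 ] Mom local [ 0.052  0.217 -0.026] w 0.255
[0.0212, -0.0079, -0.0312, -0.0009, -0.0006, -0.0068]
[0.0252, -0.0081, -0.037, -0.0009, -0.0006, -0.0068]
[0.0289, -0.0082, -0.0423, -0.0009, -0.0006, -0.0068]
```

Emit:
play_rows --commands '[[[0,-0.0078,0,0,0,0,1],[0.0106,-0.0078,-0.0156,0,0,0,1],[0.0212,-0.0079,-0.0312,0,0,0,1],[0.0225,-0.008,-0.0332,0,0,0,1],[0.0225,-0.008,-0.0332,0,0,0,1]]]'

```text
time_s: 15.5
tcp_pos: [0.4868, 0.0781, 0.1662]
ee_rot: [[-0.995, -0.055, 0.088], [-0.06, 0.997, -0.057], [-0.085, -0.062, -0.994]]
wrist_force: [0.7, 0.2, -0.7]
gripper_width: 0.251
```

```bash
python3 fm.py
python3 - <<'E'
from plan import *
rows([slot(1.46,-.0068,.0466,h,30,0) for h in(.015,.0125,.010,.008)])
E
```

```text
t 15.5 tip [-0.006   0.0448  0.0201] a 1.459 F local [ 0.16  0.24 -1.02] Mom local [ 0.105  0.222 -0.043] w 0.251
[0.0023, 0.002, -0.0046, -0.0019, 0.0006, -0.0023]
[0.0038, 0.0019, -0.0067, -0.0019, 0.0006, -0.0023]
[0.0052, 0.0018, -0.0087, -0.0019, 0.0006, -0.0023]
[0.0064, 0.0018, -0.0104, -0.0019, 0.0006, -0.0023]
```

Emit:
play_rows --commands '[[[0.0023,0.001,-0.0044,0,0,0,1],[0.0038,0.001,-0.0065,0,0,0,1],[0.0052,0.001,-0.0086,0,0,0,1],[0.0062,0.001,-0.01,0,0,0,1],[0.0062,0.001,-0.01,0,0,0,1]]]'

```text
time_s: 16.0
tcp_pos: [0.493, 0.0804, 0.1562]
ee_rot: [[-0.994, -0.058, 0.089], [-0.063, 0.996, -0.056], [-0.085, -0.062, -0.994]]
wrist_force: [0.7, -1.6, -0.2]
gripper_width: 0.248
```

```bash
python3 fm.py
python3 - <<'E'
from plan import *
rows([slot(a,-.0068,.0466,.008,30,0) for a in (1.46,1.58,1.7,1.80,1.88)])
E
```

```text
t 16.0 tip [-0.0066  0.0474  0.0084] a 1.457 F local [ 0.51 -1.57 -0.63] Mom local [-0.575  0.087  0.225] w 0.248
[0.0001, -0.0004, -0.0004, -0.0018, 0.001, -0.0046]
[0.0001, 0.0007, -0.0004, 0.067, -0.0014, -0.1028]
[0.0002, 0.0018, -0.0004, 0.1358, -0.0037, -0.2011]
[0.0004, 0.0028, -0.0003, 0.1932, -0.0057, -0.283]
[0.0006, 0.0035, -0.0002, 0.2391, -0.0072, -0.3485]
```

Emit:
play_rows --commands '[[[0.0001,0.0003,-0.0003,0.067,-0.0014,-0.1028,1],[0.0002,0.0014,-0.0003,0.1358,-0.0037,-0.2011,1],[0.0004,0.0024,-0.0003,0.1932,-0.0057,-0.283,1],[0.0006,0.0031,-0.0002,0.2391,-0.0072,-0.3485,1],[0.0006,0.0031,-0.0002,0.2391,-0.0072,-0.3485,1]]]'

```text
time_s: 16.5
tcp_pos: [0.4934, 0.0833, 0.1562]
ee_rot: [[-0.952, 0.286, 0.113], [0.301, 0.942, 0.149], [-0.064, 0.176, -0.982]]
wrist_force: [-1.0, 0.3, -0.0]
gripper_width: 0.249
```

```bash
python3 fm.py
```

```text
t 16.5 tip [-0.0069  0.0461  0.0082] a 1.882 F local [-0.84  0.27  0.56] Mom local [-0.175  0.582  0.294] w 0.249
```

Emit:
play_rows --commands '[[[0,-0.001,0,-0.07,0.002,0.1,1],[-0.003,-0.001,0.0042,-0.07,0.002,0.1,1],[-0.009,-0.001,0.0128,-0.07,0.002,0.1,1],[-0.02,-0.02,0.03,-0.07,0.002,0.1,1],[-0.03,-0.06,0.06,-0.07,0.002,0.1,1]]]'

```text
time_s: 17.0
tcp_pos: [0.4623, 0.0253, 0.2151]
ee_rot: [[-0.978, 0.187, 0.096], [0.195, 0.977, 0.091], [-0.076, 0.107, -0.991]]
wrist_force: [1.1, -0.7, -0.7]
gripper_width: 0.248
```

Emit:
play_rows --commands '[[[0,-0.045,0,0,0,0,1],[0,-0.09,0,0,0,0,1],[0,-0.135,0,0,0,0,1],[0,-0.17,0,0,0,0,1]]]'

```text
time_s: 17.4
tcp_pos: [0.4635, -0.1472, 0.2167]
ee_rot: [[-0.976, 0.19, 0.102], [0.2, 0.976, 0.091], [-0.082, 0.109, -0.991]]
wrist_force: [1.0, -0.4, -1.1]
gripper_width: 0.246
```

```bash
python3 fm.py
python3 - <<'E'
from look import *
c=cap('top','top7');S=o+R@np.array([-.0068,.02,.02]);u,v=proj(c,S);x0,y0=int(u)-36,int(v)-27;print(x0,y0)
im=cv2.resize(c['image'][y0:y0+54,x0:x0+72,::-1],None,fx=11,fy=11,interpolation=cv2.INTER_CUBIC)
W=lambda P:(lambda uv:(int((uv[0]-x0+.5)*11),int((uv[1]-y0+.5)*11)))(proj(c,P))
for a in(1.40,1.74):
    for s in(1,-1):
        C=np.array([-.0063,.0462,.012]);cv2.line(im,W(o+R@(C+s*.012*np.array([np.sin(a),np.cos(a),0]))),W(o+R@(C+s*.028*np.array([np.sin(a),np.cos(a),0]))),(255,0,255),1)
cv2.imwrite('pics/adj3.png',im)
E
```

```text
t 17.4 tip [ 0.011  -0.1842  0.0699] a 1.76 F local [ 0.2  -0.4  -1.54] Mom local [-0.101  0.158  0.083] w 0.246
256 220
```

View pics/adj3.png

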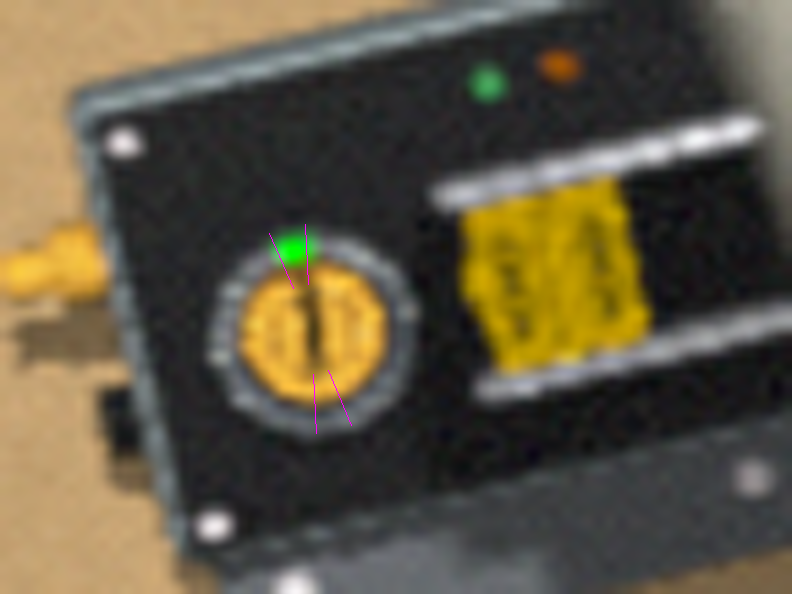

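```bash
python3 - <<'E'
from look import *
c0=load('top6')
for tag in('top6','top7'):
    c=load(tag);im=cv2.resize(c['image'][220:274,256:328],None,fx=11,fy=11,interpolation=cv2.INTER_CUBIC)[...,0].astype(float)
    def onf(u,v,h=.012):
        u=256+u/11-.5;v=220+v/11-.5;a=pt(c,u,v,1.);C=np.array(c['extrinsics'])[:3,3];d=a-C;n=R[:,2];P=C+d*(n@(o+n*h-C))/(n@d);return R.T@(P-o)
    L=[]
    for y in range(292,350,4):
        seg=im[y,270:355];w=np.clip(seg.min()+50-seg,0,None);L.append(onf(270+(w*np.arange(85)).sum()/w.sum(),y)[:2])
    L=np.array(L);m=L.mean(0);d=np.linalg.svd(L-m)[2][0];d*=np.sign(d[0]);print(tag,'a',np.arctan2(d[0],d[1]).round(3),m,'perp rms',np.std((L-m)@[-d[1],d[0]]))
E
python3 fm.py
python3 - <<'E'
from plan import *
rows([slot(1.57,-.007,.005,h,30,0) for h in(.07,.022)])
E
```

```text
top6 a 1.331 [-0.00357941  0.04644037] perp rms 0.0003475775771530926
top7 a 1.69 [-0.00382646  0.04542752] perp rms 0.00027798301227733674
t 17.45 tip [ 0.0112 -0.1879  0.0696] a 1.761 F local [ 1.52 -3.34 -0.77] Mom local [-0.642 -0.051  0.373] w 0.251
[-0.0079, 0.1912, -0.01, -0.1073, 0.0075, 0.158]
[0.0196, 0.1902, -0.0493, -0.1073, 0.0075, 0.158]
```

Run:
```python
from look import *
cs=[r.capture('top') for _ in range(8)]
c=cs[0];I=np.mean([k['image'] for k in cs],0)[...,0].astype(np.float32)
K=np.array(c['intrinsics'])
def warp(I,h,N=121,half=.015):  # rectified image of the plane at height h, dial-centred
    g=np.linspace(-half,half,N);X,Y=np.meshgrid(g,g,indexing='ij')
    uv=np.array([[proj(c,o+R@np.array([-.0065+x,.046+y,h])) for y in g] for x in g],np.float32)
    return cv2.remap(I,uv[...,0],uv[...,1],cv2.INTER_CUBIC),X,Y
from scipy.ndimage import gaussian_filter
for h in(.012,.009):
  im,X,Y=warp(I,h)
  print('h',h)
  if h==.012:
    cv2.imwrite('pics/rect.png',cv2.resize(im[::-1,::-1],None,fx=4,fy=4))
  for rad in(.007,.0085,.010):
    m=np.hypot(X,Y)<rad
    for th in(.35,.55):
      lo_,hi_=np.percentile(im[m],[2,80]);w=np.clip(lo_+th*(hi_-lo_)-im,0,None)*m
      mx,my=(X*w).sum()/w.sum(),(Y*w).sum()/w.sum();C=np.cov(np.stack([X[w>0],Y[w>0]]),aweights=w[w>0]);e,V=np.linalg.eigh(C);d=V[:,1]*np.sign(V[0,1])
      print(rad,th,np.round([mx,my],4),'a',np.arctan2(d[0],d[1]).round(3),np.sqrt(e).round(4))
```

```text
h 0.012
0.007 0.35 [-0.0002 -0.0004] a 1.734 [0.0008 0.0036]
0.007 0.55 [-0.     -0.0004] a 1.728 [0.001  0.0038]
0.0085 0.35 [ 0.0004 -0.0004] a 1.704 [0.0008 0.0042]
0.0085 0.55 [ 0.0003 -0.0004] a 1.697 [0.0011 0.0046]
0.01 0.35 [ 0.0008 -0.0005] a 1.699 [0.0008 0.0046]
0.01 0.55 [ 0.0007 -0.0004] a 1.692 [0.0011 0.0053]
h 0.009
0.007 0.35 [-0.0004 -0.0006] a 1.72 [0.0008 0.0037]
0.007 0.55 [-0.0001 -0.0006] a 1.712 [0.0011 0.0039]
0.0085 0.35 [ 0.     -0.0006] a 1.699 [0.0008 0.0043]
0.0085 0.55 [ 0.0002 -0.0006] a 1.689 [0.0011 0.0047]
0.01 0.35 [ 0.0004 -0.0006] a 1.7 [0.0008 0.0047]
0.01 0.55 [ 0.0004 -0.0006] a 1.692 [0.0011 0.0053][ WARN:0@16.846] global loadsave.cpp:1063 imwrite_ Unsupported depth image for selected encoder is fallbacked to CV_8U.
```

Averaged over 8 frames, the adjuster reads about 1.70 rad. That is inside the band but only 0.04 from its edge, so I'll nudge it back towards the middle.

```bash
python3 fm.py
python3 - <<'E'
from plan import *
rows([slot(1.78,-.0068,.0462,h,30,0) for h in(.06,.022)])
E
```

```text
t 17.85 tip [ 0.0106 -0.1813  0.069 ] a 1.757 F local [ 0.46  0.16 -1.35] Mom local [-0.27   0.221  0.142] w 0.249
[-0.0004, 0.228, -0.0172, 0.0118, 0.0013, -0.0198]
[0.0214, 0.2272, -0.0484, 0.0118, 0.0013, -0.0198]
```

Emit:
play_rows --commands '[[[0,0.048,0,0.006,0,-0.01,1],[0,0.096,0,0.012,0.001,-0.02,1],[0,0.144,0,0.012,0.001,-0.02,1],[0,0.192,-0.01,0.012,0.001,-0.02,1],[0,0.228,-0.017,0.012,0.001,-0.02,1]]]'

```text
time_s: 18.35
tcp_pos: [0.4632, 0.0858, 0.1987]
ee_rot: [[-0.973, 0.206, 0.101], [0.216, 0.971, 0.101], [-0.077, 0.12, -0.99]]
wrist_force: [1.0, 0.3, -0.9]
gripper_width: 0.256
```

Emit:
play_rows --commands '[[[0,0,0,0,0,0,1],[0,0,0,0,0,0,1],[0,0,0,0,0,0,1]]]'

```text
time_s: 18.65
tcp_pos: [0.4638, 0.0825, 0.1987]
ee_rot: [[-0.973, 0.208, 0.1], [0.218, 0.971, 0.1], [-0.076, 0.119, -0.99]]
wrist_force: [0.7, -0.6, -0.8]
gripper_width: 0.253
```

```bash
python3 fm.py
python3 - <<'E'
from plan import *
rows([slot(1.78,-.0068,.0464,h,30,0) for h in(.04,.02,.0145,.011,.0085)])
E
```

```text
t 18.65 tip [-0.0065  0.0449  0.06  ] a 1.781 F local [ 0.15 -0.62 -1.11] Mom local [-0.208  0.192  0.155] w 0.253
[0.0112, 0.001, -0.0166, -0.0001, 0.0, 0.0016]
[0.0227, 0.0005, -0.0329, -0.0001, 0.0, 0.0016]
[0.0258, 0.0004, -0.0374, -0.0001, 0.0, 0.0016]
[0.0278, 0.0003, -0.0403, -0.0001, 0.0, 0.0016]
[0.0293, 0.0003, -0.0424, -0.0001, 0.0, 0.0016]
```

Emit:
play_rows --commands '[[[0.0112,0.001,-0.0166,0,0,0,1],[0.0227,0.0006,-0.0329,0,0,0,1],[0.0258,0.0006,-0.0374,0,0,0,1],[0.0278,0.0006,-0.0403,0,0,0,1],[0.0293,0.0006,-0.0424,0,0,0,1]]]'

```text
time_s: 19.15
tcp_pos: [0.4926, 0.0822, 0.1563]
ee_rot: [[-0.973, 0.21, 0.099], [0.22, 0.971, 0.099], [-0.075, 0.118, -0.99]]
wrist_force: [-2.5, -0.9, 0.4]
gripper_width: 0.249
```

Emit:
play_rows --commands '[[[0,0,0,0,0,0,1],[0,0,0,0,0,0,1]]]'

```text
time_s: 19.35
tcp_pos: [0.4934, 0.0831, 0.1567]
ee_rot: [[-0.973, 0.209, 0.101], [0.219, 0.971, 0.1], [-0.077, 0.12, -0.99]]
wrist_force: [0.1, -1.4, -1.8]
gripper_width: 0.252
```

```bash
python3 fm.py
python3 - <<'E'
from plan import *
rows([slot(a,-.0068,.0464,.0085,30,0) for a in(1.78,1.68,1.58,1.47)])
E
```

```text
t 19.35 tip [-0.0063  0.0466  0.0086] a 1.782 F local [-0.94 -1.35 -1.56] Mom local [-0.666  0.115  0.346] w 0.252
[-0.0003, -0.0003, -0.0003, -0.0003, 0.0011, 0.002]
[-0.0005, -0.0013, -0.0004, -0.0577, 0.0033, 0.0839]
[-0.0006, -0.0022, -0.0004, -0.115, 0.0055, 0.1658]
[-0.0006, -0.0032, -0.0004, -0.1781, 0.0079, 0.2558]
```

Emit:
play_rows --commands '[[[-0.0003,-0.001,-0.0002,-0.0577,0.0033,0.0839,1],[-0.0004,-0.0019,-0.0002,-0.115,0.0055,0.1658,1],[-0.0004,-0.0029,-0.0002,-0.1781,0.0079,0.2558,1],[-0.0004,-0.0029,-0.0002,-0.1781,0.0079,0.2558,1],[-0.0004,-0.0025,-0.0002,-0.15,0.007,0.216,1]]]'

```text
time_s: 19.85
tcp_pos: [0.4926, 0.0813, 0.1559]
ee_rot: [[-0.996, -0.003, 0.085], [-0.005, 1.0, -0.027], [-0.085, -0.028, -0.996]]
wrist_force: [-0.0, -0.7, -1.6]
gripper_width: 0.251
```

```bash
python3 fm.py
```

```text
t 19.85 tip [-0.0073  0.0474  0.0084] a 1.522 F local [-0.89 -0.7  -1.3 ] Mom local [-0.234  0.168  0.064] w 0.251
```

Emit:
play_rows --commands '[[[-0.003,0,0.0042,0,0,0,1],[-0.009,0,0.0128,0,0,0,1],[-0.02,-0.01,0.03,0,0,0,1],[-0.03,-0.04,0.06,0,0,0,1],[-0.03,-0.085,0.06,0,0,0,1]]]'

```text
time_s: 20.35
tcp_pos: [0.4645, -0.0035, 0.221]
ee_rot: [[-0.995, -0.009, 0.095], [-0.011, 1.0, -0.026], [-0.095, -0.027, -0.995]]
wrist_force: [2.1, 0.7, -1.1]
gripper_width: 0.252
```

Emit:
play_rows --commands '[[[0,-0.045,0,0,0,0,1],[0,-0.09,0,0,0,0,1],[0,-0.135,0,0,0,0,1]]]'

```text
time_s: 20.65
tcp_pos: [0.4624, -0.1409, 0.2173]
ee_rot: [[-0.996, -0.005, 0.088], [-0.007, 1.0, -0.029], [-0.088, -0.029, -0.996]]
wrist_force: [0.4, -0.3, -0.9]
gripper_width: 0.256
```

```bash
cat > adj.py <<'E'
from look import *
cs=[r.capture('top') for _ in range(5)]
c=cs[0];I=np.mean([k['image'] for k in cs],0).astype(np.float32)
def warp(I,h,cx,cy,half,N=121):
    g=np.linspace(-half,half,N);X,Y=np.meshgrid(g,g,indexing='ij')
    uv=np.array([[proj(c,o+R@np.array([cx+x,cy+y,h])) for y in g] for x in g],np.float32)
    return cv2.remap(I,uv[...,0],uv[...,1],cv2.INTER_CUBIC),X,Y
im,X,Y=warp(I[...,0],.012,-.0065,.046,.015)
for rad in(.0085,.010):
    m=np.hypot(X,Y)<rad;lo_,hi_=np.percentile(im[m],[2,80]);w=np.clip(lo_+.5*(hi_-lo_)-im,0,None)*m
    e,V=np.linalg.eigh(np.cov(np.stack([X[w>0],Y[w>0]]),aweights=w[w>0]));d=V[:,1]*np.sign(V[0,1]);print(rad,'a',np.arctan2(d[0],d[1]).round(3),np.sqrt(e).round(4))
# rectified face patches, pickled for a look
f,_,_=warp(I,.016,-.005,.005,.07,400); cv2.imwrite('pics/face.png',np.clip(f[::-1,::-1,::-1],0,255).astype(np.uint8))
# yellow extent along y at plate height
y=(f[...,0]>120)&(f[...,1]>90)&(f[...,2]<70); g=np.linspace(-.07,.07,400)
rws=(np.abs(g-.005+.005)<.02);cols=y[(g>-.02)&(g<.012)].mean(0);yy=g+.005;sel=(yy<.015)&(cols>.5)
print('yellow y range',yy[sel].min().round(4) if sel.any() else None,yy[sel].max().round(4) if sel.any() else None)
E
python3 adj.py; python3 fm.py
```

```text
0.0085 a 1.695 [0.001  0.0045]
0.01 a 1.686 [0.0011 0.0052]
yellow y range -0.032 0.0027
t 20.9 tip [ 0.0097 -0.1744  0.0704] a 1.52 F local [-0.26  0.4  -0.12] Mom local [ 0.068  0.176 -0.03 ] w 0.253
```

The adjuster still reads 1.69 rad, so the blade had not reached the opposite slot wall at 1.47. I'll retrace exactly into the slot and turn back to 1.30. Since there was no contact at 1.47, that can move it by 0.17 at most and keeps it in the band.

Emit:
play_rows --commands '[[[0,0.045,0,0,0,0,1],[0,0.09,0,0,0,0,1],[0,0.135,0,0,0,0,1],[0,0.18,0,0,0,0,1],[0,0.22,0,0,0,0,1]]]'

```text
time_s: 21.4
tcp_pos: [0.462, 0.0842, 0.2166]
ee_rot: [[-0.996, -0.008, 0.087], [-0.011, 1.0, -0.028], [-0.086, -0.029, -0.996]]
wrist_force: [0.4, -0.6, -0.8]
gripper_width: 0.252
```

Emit:
play_rows --commands '[[[0,0,0,0,0,0,1],[0,0,0,0,0,0,1],[0,0,0,0,0,0,1]]]'

```text
time_s: 21.7
tcp_pos: [0.4623, 0.081, 0.216]
ee_rot: [[-0.996, -0.006, 0.085], [-0.009, 1.0, -0.03], [-0.085, -0.03, -0.996]]
wrist_force: [-0.8, 0.1, -1.4]
gripper_width: 0.248
```

Emit:
play_rows --commands '[[[0.01,0,-0.03,0,0,0,1],[0.021,0,-0.0472,0,0,0,1],[0.025,0,-0.053,0,0,0,1],[0.027,0,-0.0558,0,0,0,1],[0.03,0,-0.06,0,0,0,1]]]'

```text
time_s: 22.2
tcp_pos: [0.4931, 0.0803, 0.1566]
ee_rot: [[-0.996, -0.004, 0.086], [-0.007, 1.0, -0.029], [-0.086, -0.03, -0.996]]
wrist_force: [0.1, 1.0, -0.5]
gripper_width: 0.251
```

```bash
python3 fm.py
```

```text
t 22.2 tip [-0.0064  0.0463  0.0086] a 1.519 F local [-0.21  1.02 -0.41] Mom local [ 0.056  0.172 -0.004] w 0.251
```

Emit:
play_rows --commands '[[[0.0001,-0.001,0,-0.063,0.0024,0.09,1],[0.0003,-0.0021,0.0001,-0.126,0.0048,0.18,1],[0.0003,-0.0021,0.0001,-0.126,0.0048,0.18,1]]]'

```text
time_s: 22.5
tcp_pos: [0.4936, 0.079, 0.1566]
ee_rot: [[-0.978, -0.185, 0.098], [-0.198, 0.97, -0.139], [-0.069, -0.155, -0.985]]
wrist_force: [2.8, -2.0, -1.9]
gripper_width: 0.248
```

```bash
python3 fm.py
```

```text
t 22.5 tip [-0.0063  0.0473  0.0083] a 1.297 F local [ 1.27 -1.87 -3.2 ] Mom local [-0.268 -0.673  0.068] w 0.248
```

Emit:
play_rows --commands '[[[0,0.0005,0,0.034,-0.0013,-0.049,1],[-0.003,0.0005,0.0042,0.034,-0.0013,-0.049,1],[-0.009,0.0005,0.0128,0.034,-0.0013,-0.049,1],[-0.02,-0.01,0.03,0.034,-0.0013,-0.049,1],[-0.03,-0.04,0.06,0.034,-0.0013,-0.049,1]]]'

```text
time_s: 23.0
tcp_pos: [0.4617, 0.0387, 0.2159]
ee_rot: [[-0.986, -0.138, 0.088], [-0.148, 0.983, -0.111], [-0.071, -0.122, -0.99]]
wrist_force: [0.7, 1.0, -0.7]
gripper_width: 0.254
```

Emit:
play_rows --commands '[[[0,-0.045,0,0,0,0,1],[0,-0.09,0,0,0,0,1],[0,-0.135,0,0,0,0,1],[0,-0.18,0,0,0,0,1]]]'

```text
time_s: 23.4
tcp_pos: [0.4624, -0.143, 0.2174]
ee_rot: [[-0.986, -0.136, 0.093], [-0.146, 0.983, -0.11], [-0.077, -0.122, -0.99]]
wrist_force: [0.8, 0.3, -0.8]
gripper_width: 0.251
```

```bash
python3 adj.py; python3 fm.py
python3 - <<'E'
from plan import *
rows([slot(1.57,-.007,y,h,30,0) for y,h in((.004,.07),(.004,.022),(-.012,.022),(-.062,.022))])
E
```

```text
0.0085 a 1.469 [0.0024 0.0043]
0.01 a 1.416 [0.0028 0.0049]
yellow y range None None
t 23.65 tip [ 0.0098 -0.175   0.0704] a 1.359 F local [-1.23  0.74 -0.54] Mom local [ 0.179  0.194 -0.22 ] w 0.257
[-0.0069, 0.1813, -0.0101, 0.1217, -0.0052, -0.172]
[0.0206, 0.1802, -0.0494, 0.1217, -0.0052, -0.172]
[0.02, 0.1642, -0.0494, 0.1217, -0.0052, -0.172]
[0.0181, 0.1143, -0.0494, 0.1217, -0.0052, -0.172]
```

The view is partly covered by the wrist this time, so I'll shift further and measure again.

Emit:
play_rows --commands '[[[0,-0.03,0,0.06,-0.002,-0.086,1],[0,-0.06,0.01,0.1217,-0.0052,-0.172,1],[0,-0.08,0.01,0.1217,-0.0052,-0.172,1],[0,-0.08,0.01,0.1217,-0.0052,-0.172,1]]]'

```text
time_s: 24.05
tcp_pos: [0.4638, -0.2219, 0.2265]
ee_rot: [[-0.996, 0.037, 0.087], [0.036, 0.999, -0.004], [-0.087, -0.001, -0.996]]
wrist_force: [0.5, 1.2, -1.2]
gripper_width: 0.252
```

```bash
python3 adj.py; python3 fm.py
python3 - <<'E'
from plan import *
rows([slot(1.57,-.007,y,h,30,0) for y,h in((.004,.07),(.004,.022),(-.012,.022),(-.062,.022))])
E
```

```text
0.0085 a 1.545 [0.0011 0.0045]
0.01 a 1.528 [0.0011 0.0052]
yellow y range -0.0404 0.0031
t 24.3 tip [ 0.0179 -0.2551  0.0762] a 1.567 F local [-1.01  0.3  -1.66] Mom local [-0.02   0.199  0.013] w 0.251
[-0.0072, 0.2597, -0.0194, -0.0, -0.0012, -0.0034]
[0.0203, 0.2587, -0.0587, -0.0, -0.0012, -0.0034]
[0.0197, 0.2427, -0.0587, -0.0, -0.0012, -0.0034]
[0.0178, 0.1927, -0.0587, -0.0, -0.0012, -0.0034]
```

View pics/face.png

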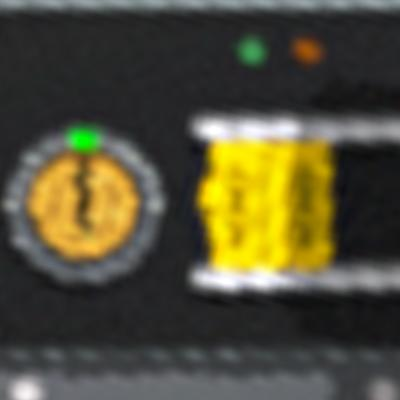

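The pointer now stands in the green band: about 1.54 rad, with the slot at (85,200) pointing to the green at (85,140). The guard plate spans (205–332, 140–275). I'll find the rib by range, then push.

```bash
python3 - <<'E'
from look import *
for n,K_ in(('top',6),('side',6)):
    Ls=[]
    for _ in range(K_):
        c=r.capture(n);v,u=np.mgrid[0:480,0:640];E=np.array(c['extrinsics']);K=np.array(c['intrinsics']);d=c['range_z']
        P=(np.stack([(u-K[0,2])/K[0,0]*d,-(v-K[1,2])/K[1,1]*d,-d,np.ones_like(d)],-1)@E.T)[...,:3]
        L=(P-o)@R; im=c['image'].astype(int)
        m=(abs(L[...,0]+.007)<.035)&(abs(L[...,1]+.02)<.035)&(L[...,2]>.005)&(L[...,2]<.04)&(im[...,0]>im[...,2]+60)&(d>0);Ls.append(L[m])
    L=np.vstack(Ls);hi_=L[L[:,2]>.0245]
    print(n,len(L),len(hi_),'hi y pct',np.percentile(hi_[:,1],[5,25,50,75,95]).round(4) if len(hi_) else '','x',np.percentile(hi_[:,0],[5,50,95]).round(4) if len(hi_) else '')
    for y0 in np.arange(-.046,.006,.004):
        k=L[(L[:,1]>y0)&(L[:,1]<=y0+.004)&(abs(L[:,0]+.007)<.015)]; print(round(y0+.002,3),len(k),np.percentile(k[:,2],[20,50,80]).round(4) if len(k) else '')
E
python3 fm.py
```

```text
top 1324 201 hi y pct [-0.0247 -0.0229 -0.021  -0.019  -0.0177] x [-0.0238 -0.0069  0.0116]
-0.044 0 
-0.04 70 [0.013  0.0159 0.019 ]
-0.036 77 [0.0141 0.0165 0.0193]
-0.032 85 [0.0142 0.0176 0.0206]
-0.028 83 [0.0144 0.0168 0.0196]
-0.024 59 [0.0263 0.0286 0.0318]
-0.02 90 [0.0262 0.0295 0.0325]
-0.016 101 [0.0151 0.0175 0.0222]
-0.012 88 [0.0148 0.0166 0.0191]
-0.008 81 [0.0142 0.0172 0.0192]
-0.004 88 [0.014  0.0169 0.0193]
0.0 52 [0.0061 0.0095 0.0171]
0.004 1 [0.0057 0.0057 0.0057]
side 582 144 hi y pct [-0.0248 -0.0233 -0.0213 -0.0189 -0.0165] x [-0.0219 -0.0029  0.014 ]
-0.044 0 
-0.04 30 [0.0127 0.0152 0.0161]
-0.036 35 [0.0128 0.0141 0.0147]
-0.032 4 [0.0134 0.0137 0.0143]
-0.028 14 [0.0155 0.017  0.0201]
-0.024 132 [0.0155 0.0209 0.0258]
-0.02 92 [0.0171 0.0238 0.0286]
-0.016 21 [0.0266 0.0275 0.0278]
-0.012 3 [0.0163 0.0186 0.0223]
-0.008 12 [0.0141 0.0155 0.016 ]
-0.004 11 [0.0141 0.0148 0.0156]
0.0 20 [0.0139 0.0145 0.0148]
0.004 2 [0.0115 0.0118 0.012 ]
t 24.9 tip [ 0.0181 -0.2568  0.0762] a 1.569 F local [-0.26  0.14 -0.96] Mom local [-0.031  0.235  0.02 ] w 0.252
```

Emit:
play_rows --commands '[[[0,0.05,0,0,0,0,1],[0,0.1,0,0,0,0,1],[0,0.15,0,0,0,0,1],[-0.004,0.2,0,0,0,0,1],[-0.007,0.245,-0.01,0,0,0,1]]]'

```text
time_s: 25.4
tcp_pos: [0.4567, 0.0258, 0.2174]
ee_rot: [[-0.995, 0.036, 0.09], [0.036, 0.999, -0.002], [-0.09, 0.001, -0.996]]
wrist_force: [0.8, 0.1, -1.0]
gripper_width: 0.249
```

Emit:
play_rows --commands '[[[0,0.0145,-0.0094,0,0,-0.003,1],[0,0.0145,-0.0094,0,0,-0.003,1],[0.012,0.014,-0.0264,0,0,-0.003,1],[0.0273,0.0135,-0.0487,0,0,-0.003,1],[0.0273,0.0135,-0.0487,0,0,-0.003,1]]]'

```text
time_s: 25.9
tcp_pos: [0.4831, 0.0358, 0.165]
ee_rot: [[-0.996, 0.041, 0.082], [0.041, 0.999, -0.006], [-0.082, -0.003, -0.997]]
wrist_force: [-0.8, 0.2, -0.5]
gripper_width: 0.248
```

```bash
python3 fm.py
python3 - <<'E'
from plan import *
rows([slot(1.57,-.007,y,.0215,30,0) for y in(-.012,-.04,-.06)])
E
```

```text
t 25.9 tip [-0.0089  0.0006  0.0203] a 1.572 F local [-0.9   0.14  0.07] Mom local [-0.089  0.3    0.067] w 0.248
[-0.0001, -0.0131, 0.0018, 0.0021, -0.0055, 0.0041]
[-0.0011, -0.041, 0.0018, 0.0021, -0.0055, 0.0041]
[-0.0019, -0.061, 0.0018, 0.0021, -0.0055, 0.0041]
```

Emit:
play_rows --commands '[[[0,-0.014,0.001,0,0,0,1],[-0.0005,-0.026,0.001,0,0,0,1],[-0.001,-0.038,0.001,0,0,0,1],[-0.0015,-0.049,0.001,0,0,0,1],[-0.0018,-0.058,0.001,0,0,0,1]]]'

```text
time_s: 26.4
tcp_pos: [0.4818, -0.0216, 0.169]
ee_rot: [[-0.995, 0.039, 0.088], [0.039, 0.999, -0.003], [-0.088, 0.001, -0.996]]
wrist_force: [-3.8, 11.9, 2.8]
gripper_width: 0.252
```

```bash
python3 fm.py
```

```text
t 26.4 tip [-0.0053 -0.0564  0.0231] a 1.573 F local [-1.89 11.74  4.76] Mom local [ 4.207  1.685 -1.772] w 0.252
```

Emit:
play_rows --commands '[[[0,-0.002,0,0,0,0,1],[0,-0.004,0,0,0,0,1]]]'

```text
time_s: 26.6
tcp_pos: [0.4815, -0.0234, 0.1688]
ee_rot: [[-0.995, 0.039, 0.088], [0.039, 0.999, 0.001], [-0.088, 0.004, -0.996]]
wrist_force: [-5.2, 13.8, 2.7]
gripper_width: 0.259
```

```bash
python3 fm.py
```

```text
t 26.6 tip [-0.0056 -0.0579  0.0231] a 1.574 F local [-3.11 13.58  5.44] Mom local [ 4.855  1.892 -1.989] w 0.259
```

The force rose to 13.6 N with the travel stalled, so the guard is at its stop. I'll back off, lift and verify with the side camera's range.

Emit:
play_rows --commands '[[[0,0.006,0,0,0,0,1],[-0.0115,0.012,0.0164,0,0,0,1],[-0.023,0.03,0.0328,0,0,0,1],[-0.023,0.0415,0.0328,0,0,0,1],[-0.023,0.0415,0.0328,0,0,0,1]]]'

```text
time_s: 27.1
tcp_pos: [0.4586, 0.017, 0.2013]
ee_rot: [[-0.996, 0.038, 0.087], [0.037, 0.999, -0.004], [-0.087, -0.001, -0.996]]
wrist_force: [-0.8, 0.2, -1.3]
gripper_width: 0.252
```

```bash
python3 - <<'E'
from look import *
Ls=[];Rd=[]
for _ in range(6):
    c=r.capture('side');v,u=np.mgrid[0:480,0:640];E=np.array(c['extrinsics']);K=np.array(c['intrinsics']);d=c['range_z']
    P=(np.stack([(u-K[0,2])/K[0,0]*d,-(v-K[1,2])/K[1,1]*d,-d,np.ones_like(d)],-1)@E.T)[...,:3];L=(P-o)@R;im=c['image'].astype(int)
    b=(abs(L[...,0]+.007)<.035)&(L[...,1]<.02)&(L[...,1]>-.1)&(L[...,2]>.005)&(L[...,2]<.04)&(d>0)
    Ls.append(L[b&(im[...,0]>im[...,2]+60)&(im[...,1]>im[...,2]+50)]);Rd.append(L[b&(im[...,0]>im[...,1]+70)&(abs(im[...,1]-im[...,2])<50)])
L=np.vstack(Ls);Q=np.vstack(Rd);h=L[L[:,2]>.0245]
print('yellow y',np.percentile(L[:,1],[2,98]).round(4),'rib',len(h),np.percentile(h[:,1],[5,50,95]).round(4))
print('red',len(Q),Q.mean(0).round(4) if len(Q) else '',np.percentile(Q,[3,97],axis=0).round(4) if len(Q) else '')
E
python3 fm.py
python3 - <<'E'
from plan import *
rows([slot(1.57,-.0065,-.0165,h,30,0) for h in(.03,.013,.0105,.006,.0035)])
E
```

```text
yellow y [-0.0793 -0.0397] rib 146 [-0.065  -0.0615 -0.0574]
red 166 [-0.0047 -0.0161  0.0095] [[-0.0154 -0.0267  0.007 ]
 [ 0.0072 -0.0041  0.0118]]
t 27.4 tip [-0.0079 -0.0199  0.063 ] a 1.572 F local [-0.89  0.37 -0.3 ] Mom local [-0.003  0.177  0.045] w 0.254
[0.0199, 0.0024, -0.0264, 0.0008, -0.0023, 0.0029]
[0.0297, 0.002, -0.0403, 0.0008, -0.0023, 0.0029]
[0.0311, 0.002, -0.0423, 0.0008, -0.0023, 0.0029]
[0.0337, 0.0019, -0.046, 0.0008, -0.0023, 0.0029]
[0.0351, 0.0018, -0.0481, 0.0008, -0.0023, 0.0029]
```

The guard is aside (rib at y -0.0615), and the red button is uncovered at local (-0.005,-0.016). Pressing it now.

Emit:
play_rows --commands '[[[0.0199,0.0024,-0.0264,0,0,0,1],[0.0297,0.0021,-0.0403,0,0,0,1],[0.0325,0.002,-0.0441,0,0,0,1],[0.0345,0.0019,-0.0472,0,0,0,1],[0.0354,0.0018,-0.0485,0,0,0,1]]]'

```text
time_s: 27.9
tcp_pos: [0.4921, 0.0178, 0.1541]
ee_rot: [[-0.996, 0.039, 0.082], [0.039, 0.999, -0.005], [-0.082, -0.002, -0.997]]
wrist_force: [-15.4, 5.5, 20.0]
gripper_width: 0.25
```

```bash
python3 fm.py
```

```text
t 27.9 tip [-0.0072 -0.0168  0.0058] a 1.571 F local [-1.31  4.88 25.33] Mom local [ 1.244  4.008 -0.503] w 0.25
```

Emit:
play_rows --commands '[[[0.0006,0,-0.0008,0,0,0,1],[0.0012,0,-0.0016,0,0,0,1],[0.0012,0,-0.0016,0,0,0,1]]]'

```text
time_s: 28.2
tcp_pos: [0.4923, 0.0179, 0.1541]
ee_rot: [[-0.996, 0.039, 0.082], [0.038, 0.999, -0.005], [-0.082, -0.002, -0.997]]
wrist_force: [-16.9, 4.3, 22.2]
gripper_width: 0.254
```

```bash
python3 fm.py
```

```text
t 28.2 tip [-0.007  -0.0167  0.0057] a 1.571 F local [-1.21  3.63 28.01] Mom local [ 1.364  4.737 -0.594] w 0.254
```

28 N with no further travel, so the button is bottomed. I'll release it and go back to the block.

Emit:
play_rows --commands '[[[-0.004,0,0.006,0,0,0,1],[-0.0115,0,0.0164,0,0,0,1],[-0.03,0,0.045,0,0,0,1],[-0.035,-0.01,0.09,0,0,0,1],[-0.035,-0.03,0.13,0,0,0,1]]]'

```text
time_s: 28.7
tcp_pos: [0.4594, -0.0116, 0.2836]
ee_rot: [[-0.995, 0.037, 0.088], [0.037, 0.999, -0.004], [-0.089, -0.0, -0.996]]
wrist_force: [0.9, 0.7, -0.6]
gripper_width: 0.25
```

```bash
python3 fm.py
python3 - <<'E'
from plan import *
p,M=block(.12,30,0);rows([(p,M)])
from look import *
for n in('side',):
    c=r.capture(n);v,u=np.mgrid[0:480,0:640];E=np.array(c['extrinsics']);K=np.array(c['intrinsics']);d=c['range_z']
    P=(np.stack([(u-K[0,2])/K[0,0]*d,-(v-K[1,2])/K[1,1]*d,-d,np.ones_like(d)],-1)@E.T)[...,:3];L=(P-o)@R;im=c['image'].astype(int)
    b=(abs(L[...,0]+.007)<.035)&(L[...,1]<.02)&(L[...,1]>-.1)&(L[...,2]>.0)&(L[...,2]<.04)&(d>0)
    Q=L[b&(im[...,0]>im[...,1]+70)&(abs(im[...,1]-im[...,2])<50)];print('red h',len(Q),Q.mean(0).round(4));h=L[b&(im[...,0]>im[...,2]+60)&(im[...,1]>im[...,2]+50)&(L[...,2]>.0245)];print('rib',np.median(h[:,1]))
E
```

```text
t 28.7 tip [ 0.0418 -0.0472  0.13  ] a 1.57 F local [ 0.41  0.75 -0.98] Mom local [ 0.04  -0.036 -0.072] w 0.25
[0.0037, -0.2318, -0.0701, 0.0616, 0.6095, -0.1234]
red h 25 [-0.0062 -0.016   0.0093]
rib -0.06108329644359621
```

Emit:
play_rows --commands '[[[0,-0.045,0.01,0.012,0.122,-0.025,1],[0.001,-0.09,0.01,0.0246,0.244,-0.05,1],[0.002,-0.135,0.01,0.037,0.366,-0.074,1],[0.003,-0.18,0.01,0.049,0.488,-0.099,1],[0.0037,-0.225,0,0.0616,0.6095,-0.1234,1]]]'

```text
time_s: 29.25
tcp_pos: [0.4651, -0.239, 0.2829]
ee_rot: [[-0.854, 0.166, -0.493], [0.145, 0.986, 0.081], [0.5, -0.003, -0.866]]
wrist_force: [2.1, 0.6, -1.0]
gripper_width: 0.247
```

Emit:
play_rows --commands '[[[0,-0.007,-0.03,0,0,0,1],[0,-0.007,-0.04,0,0,0,1],[0,-0.007,-0.04,0,0,0,1]]]'

```text
time_s: 29.55
tcp_pos: [0.4632, -0.2434, 0.24]
ee_rot: [[-0.851, 0.165, -0.498], [0.144, 0.986, 0.082], [0.504, -0.002, -0.864]]
wrist_force: [-1.0, 0.9, -0.6]
gripper_width: 0.248
```

```bash
cat > blk.py <<'E'
from look import *
q=r.sense();tip,M,*_=tipstate(q);print('t',q['time_s'],'tip',tip.round(4),'axis',M[:,2].round(4),'F',q['wrist_force'].round(1),'w',round(q['gripper_width'],3))
rows([block(z,30,0) for z in(.09,.07,.04,.016,.0145)])
E
python3 blk.py
python3 - <<'E'
from off import *
q=r.sense();c=cap('side','sideb');tip,M,*_=tipstate(q);im=c['image'][...,::-1]
for s in(.02,.03,.04,.05):
    A=np.array(proj(c,tip-M[:,2]*s));B=np.array(proj(c,tip-M[:,2]*(s+.01)));t_=(B-A)/np.linalg.norm(B-A);n=np.array([-t_[1],t_[0]]);k=np.arange(-5,5.1,1)
    pr=cv2.remap(im.astype(np.float32),(A[0]+k*n[0]).astype(np.float32)[None],(A[1]+k*n[1]).astype(np.float32)[None],cv2.INTER_LINEAR)[0];print(s,n.round(2),(pr[:,0]-pr[:,2]).round(0))
E
```

```text
t 29.55 tip [ 0.472  -0.245   0.1464] axis [-5.2e-03 -9.0e-04 -1.0e+00] F [-1.   0.9 -0.6] w 0.248
[-0.0, -0.0001, -0.0565, 0.0009, -0.0052, 0.0019]
[-0.0, -0.0001, -0.0765, 0.0009, -0.0052, 0.0019]
[-0.0, -0.0001, -0.1065, 0.0009, -0.0052, 0.0019]
[-0.0, -0.0001, -0.1305, 0.0009, -0.0052, 0.0019]
[-0.0, -0.0001, -0.132, 0.0009, -0.0052, 0.0019]
0.02 [ 0.99 -0.16] [-66. -68. -61. -27.  -1.   4. -25. -61. -68. -66. -66.]
0.03 [ 0.99 -0.16] [-61. -72. -67. -41.  -3.   2. -20. -56. -67. -64. -64.]
0.04 [ 0.99 -0.16] [-17. -31. -50. -38.   5.  10. -29. -63. -66. -69. -68.]
0.05 [ 0.99 -0.16] [  4.   4.   6.  -6. -40. -45.  -9.   8.   6.  -3. -31.]
```

Emit:
play_rows --commands '[[[0,0,-0.035,0,-0.005,0,1],[0,0,-0.07,0,-0.005,0,1],[0,0,-0.1,0,-0.005,0,1],[0,0,-0.125,0,-0.005,0,1],[0,0,-0.131,0,-0.005,0,1]]]'

```text
time_s: 30.1
tcp_pos: [0.4638, -0.2423, 0.1105]
ee_rot: [[-0.856, 0.163, -0.491], [0.142, 0.987, 0.08], [0.497, -0.001, -0.868]]
wrist_force: [0.7, 0.7, -0.8]
gripper_width: 0.253
```

```bash
python3 blk.py
```

```text
t 30.1 tip [ 0.4734 -0.244   0.017 ] axis [ 0.003  -0.0013 -1.    ] F [ 0.7  0.7 -0.8] w 0.253
[-0.0007, -0.0011, 0.0731, 0.0013, 0.003, -0.0004]
[-0.0007, -0.0011, 0.0531, 0.0013, 0.003, -0.0004]
[-0.0007, -0.0011, 0.0231, 0.0013, 0.003, -0.0004]
[-0.0007, -0.0011, -0.0009, 0.0013, 0.003, -0.0004]
[-0.0007, -0.0011, -0.0024, 0.0013, 0.003, -0.0004]
```

Emit:
play_rows --commands '[[[0,0,-0.001,0,0,0,1],[0,0,-0.001,0,0,0,1],[0,0,-0.001,0,0,0,0.4],[0,0,-0.001,0,0,0,0.4],[0,0,-0.001,0,0,0,0.4]]]'

```text
time_s: 30.6
tcp_pos: [0.4642, -0.2438, 0.1098]
ee_rot: [[-0.856, 0.165, -0.49], [0.144, 0.986, 0.081], [0.496, -0.001, -0.868]]
wrist_force: [-0.9, 0.3, -0.4]
gripper_width: 0.439
```

```bash
python3 blk.py
```

```text
t 30.6 tip [ 0.474  -0.2456  0.0163] axis [ 0.0041 -0.0018 -1.    ] F [-0.9  0.3 -0.4] w 0.439
[-0.0011, 0.0004, 0.0737, 0.0018, 0.0041, 0.0016]
[-0.0011, 0.0004, 0.0537, 0.0018, 0.0041, 0.0016]
[-0.0011, 0.0004, 0.0237, 0.0018, 0.0041, 0.0016]
[-0.0011, 0.0004, -0.0003, 0.0018, 0.0041, 0.0016]
[-0.0011, 0.0004, -0.0018, 0.0018, 0.0041, 0.0016]
```

Emit:
play_rows --commands '[[[0,0,0,0,0,0,0],[0,0,0,0,0,0,0],[0,0,0,0,0,0,0],[0.005,0,0.02,0,0,0,0],[0.01,0,0.05,0,0,0,0]]]'

```text
time_s: 31.1
tcp_pos: [0.4728, -0.2434, 0.158]
ee_rot: [[-0.853, 0.165, -0.495], [0.143, 0.986, 0.083], [0.502, -0.0, -0.865]]
wrist_force: [0.3, 0.4, 0.7]
gripper_width: 0.897
```

Emit:
play_rows --commands '[[[0,0,0.045,0,0,0,0],[0,0,0.09,0,0,0,0],[-0.02,-0.03,0.13,0,0,0,0],[-0.05,-0.06,0.14,0,0,0,0],[-0.08,-0.09,0.14,0,0,0,0]]]'

```text
time_s: 31.6
tcp_pos: [0.3939, -0.335, 0.3016]
ee_rot: [[-0.858, 0.164, -0.486], [0.144, 0.987, 0.078], [0.493, -0.003, -0.87]]
wrist_force: [0.0, -0.6, 0.1]
gripper_width: 1.004
```

Emit:
play_rows --commands '[[[-0.03,-0.03,0,0,0,0,0],[-0.03,-0.07,0,0,0,0,0],[-0.03,-0.07,0,0,0,0,0]]]'

```text
time_s: 31.9
tcp_pos: [0.3622, -0.4066, 0.2982]
ee_rot: [[-0.854, 0.17, -0.492], [0.148, 0.985, 0.083], [0.499, -0.001, -0.867]]
wrist_force: [0.0, 0.0, -0.2]
gripper_width: 0.999
```

```bash
python3 st.py
python3 - <<'E'
from look import *
c=cap('side','sidef')
v,u=np.mgrid[0:480,0:640];E=np.array(c['extrinsics']);K=np.array(c['intrinsics']);d=c['range_z']
P=(np.stack([(u-K[0,2])/K[0,0]*d,-(v-K[1,2])/K[1,1]*d,-d,np.ones_like(d)],-1)@E.T)[...,:3];im=c['image'].astype(int)
m=(im[...,1]>im[...,0]+20)&(np.hypot(P[...,0]-.4725,P[...,1]+.245)<.05)&(P[...,2]>.09)&(d>0);Q=P[m];T=Q[Q[:,2]>.155]
print('handle n',len(Q),'top z',np.percentile(Q[:,2],97).round(4),'top centre',T.mean(0).round(4),cv2.minAreaRect((T[:,:2]*1000).astype(np.float32)))
s0=load('side0')
for n,(x,y) in dict(can=(317,325),sander=(405,200),carton=(215,278),pad=(337,192)).items():
    a=s0['image'][y-8:y+8,x-8:x+8].astype(int);b=im[y-8:y+8,x-8:x+8];print(n,abs(a-b).mean().round(1))
E
python3 adj.py
```

```text
31.9 [ 0.3622 -0.4066  0.2982] J [ -26.5   25.5    7.7    8.5 -100.9  -73.8] F [ 0.   0.  -0.2] w 0.9994602566214914 
 [[-0.8542  0.1697 -0.4915]
 [ 0.1477  0.9855  0.0835]
 [ 0.4986 -0.0013 -0.8669]]
handle n 189 top z 0.1641 top centre [ 0.477  -0.2482  0.1604] ((477.500732421875, -247.49269104003906), (20.122961044311523, 27.587512969970703), 84.0423812866211)
can 2.5
sander 1.1
carton 32.2
pad 1.1
0.0085 a 1.543 [0.0011 0.0046]
0.01 a 1.528 [0.0011 0.0052]
yellow y range -0.065 0.0038
```

Run:
```python
from look import *
s0=load('side0');q=r.sense()
for n in('side','top'):
    c=cap(n,n+'z');v,u=np.mgrid[0:480,0:640];E=np.array(c['extrinsics']);K=np.array(c['intrinsics']);d=c['range_z']
    P=(np.stack([(u-K[0,2])/K[0,0]*d,-(v-K[1,2])/K[1,1]*d,-d,np.ones_like(d)],-1)@E.T)[...,:3];L=(P-o)@R;im=c['image'].astype(int)
    b=(abs(L[...,0]+.007)<.03)&(L[...,1]<.015)&(L[...,1]>-.1)&(L[...,2]>.0)&(L[...,2]<.04)&(d>0)
    y=b&(im[...,0]>im[...,2]+60)&(im[...,1]>im[...,2]+50);h=y&(L[...,2]>.0245);rd=b&(im[...,0]>im[...,1]+70)&(abs(im[...,1]-im[...,2])<50)
    print(n,'yellow',y.sum(),np.percentile(L[y][:,1],[3,97]).round(4) if y.any() else '','rib',np.median(L[h][:,1]).round(4) if h.any() else '','red',rd.sum(),L[rd].mean(0).round(4) if rd.any() else '')
    if n=='side':
        for p in((215,278),(205,285),(225,272),(200,270)): print('carton',p,pt(s0,*p).round(3),pt(c,*p).round(3),im[p[1],p[0]])
```

```text
side yellow 110 [-0.0788 -0.039 ] rib -0.061 red 31 [-0.0079 -0.014   0.0086]
carton (215, 278) [ 0.349 -0.233  0.049] [ 0.348 -0.232  0.048] [245 244 240]
carton (205, 285) [ 0.341 -0.266  0.048] [ 0.342 -0.267  0.05 ] [247 246 243]
carton (225, 272) [ 0.358 -0.201  0.049] [ 0.357 -0.2    0.046] [145 142 135]
carton (200, 270) [ 0.263 -0.211 -0.002] [ 0.263 -0.211 -0.001] [178 148 110]
top yellow 291 [-0.0787 -0.0011] rib -0.0613 red 38 [-0.0065 -0.0138  0.0119]
```

```bash
python3 -c "
from station import r
print(r.finish_job())"
```

```text
the job is handed in; nothing more can be done
None
```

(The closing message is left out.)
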